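Lay out the rotor parts

ROBOT

A 6-joint arm with a two-finger parallel gripper is mounted at the origin on the work surface. World frame = base frame: x ahead of the robot, y to its left, z up, the work surface at z = 0. Lengths are in m, angles in degrees, forces in N, time in s.
With the tool pointing down it reaches from about 0.25 to 0.725 m from the base axis. Payload 9.7 kg.
Tool frame: the origin (TCP) lies midway between the tips of the shut fingers; the grasp point (between the pads) lies 19 mm behind it (arm.grip_depth is the distance from the TCP to the grasp point, in m); y points along the fingers, x is the direction in which the jaws open and shut, and the axes are right-handed (so a half turn about y gives the same grasp; the last joint's range is limited). The gripper opens to 85 mm and grips with 20 to 120 N. Pads are 22 mm wide; open, the fingers measure 114 mm over their backs; the gripper's body (76 mm by 85 mm) begins 54 mm behind the grasp point. The pads swing forward as they close: fully open they stand 13 mm farther back than shut.
Start: joints at [0, 4.979, 10.078, 95.1, 0, 90], TCP at [0.55, -0, 0.231] pointing down, gripper open.
Joint ranges: [-179.16, 179.16], [-48.56, 103.87], [-65.8, 70.77], [-126.05, 130.52], [-82.76, 87.17], [-180, 180]. Speed limits (degrees/s): [127.2, 127.2, 147.25, 180, 180, 180].

INTERFACE

Orientations are given as [roll, pitch, yaw] about the fixed x, y, z axes, in that order (R = Rz(yaw) Ry(pitch) Rx(roll)).
In Python, from station import arm, camera, get_calibration gives the robot as it stands.
- The arm moves only by the shell command python3 -m crank 'ROWS' [FORCE]. ROWS is JSON, a list of rows, each an object with "jaw": the opening in per cent of the stroke, from 0 (shut) to 100 (fully open); "delta_pos": the shift along the tool's x, y, z normalised to -1 to 1, where 1 is 10 cm, a list of three; "rot": the turn, a rotation vector about the tool's x, y, z normalised to -1 to 1, where 1 is pi/2 rad, a list of three. A call has 1 to 12 rows; each row is the pose to reach, as a shift and turn from the pose commanded when the call began, along the tool's axes at that moment; what a row does not reach only later rows make up. A row lasts 1/10 s, in which the tool goes at most 50 mm and 8.59 degrees, less where a joint would pass 70% of its speed; a pose out of reach is approached as far as the arm can. A call with a number of a shift or a turn outside -1 to 1 is refused whole. A call with a gripper value outside its range is refused whole. The fingers move at their own pace and stop on an object; FORCE is the grip in N (left out, the last holds). Time passes only in rows, so rows that repeat a pose let the fingers close. It gives the time, the measured TCP pose, the force and the opening at its end, in the units of the state.
- arm.observe(): the state, without advancing time (a new reading comes with each control period).
- camera(name): name is "scene" or "side" or "wrist"; returns (picture, depth): 384x512x3 uint8, red, green, blue; 384x512 float32, m along the optical axis (not along the pixel's ray), 0 where there is no reading.
- get_calibration(name): a dict with "mtx" (3x3 intrinsics, pixels), "T" (4x4, takes a point from camera to world coordinates). Camera axes: x right, y up, looking along -z (the intrinsics and any distortion apply to the point x, -y, -z); pixel columns grow to the right and rows downward; lengths in m; the calibration is good to about 2 mm. The wrist camera is an equidistant fisheye: a pixel r from the principal point sees the ray r / f radians off the axis. A picture is of the moment at which its call begins: read the wrist's pose just before it. get_calibration takes no time and is no camera call; for the wrist camera it gives the pose at the moment of the call.
- arm.hand_in(): hands the job in, once; it reports no verdict.
The state is a dict: "t": time; "q": joint angles; "dq": joint speeds; "joint_torque": joint torques, N m; "eef_pos": TCP position; "ee_rot": TCP orientation; "force": force on the tool from outside, world axes, zero at the start; "moment": the same for the moment, N m; "gripper_width": finger opening in m.
Only numpy, scipy, OpenCV 4.12 (cv2) and the standard library are available. Lean on these libraries where they do the work, as an engineer would, in place of code of your own. Each camera call takes 0.05 s, during which the arm holds its last target.

TASK

Get the rotor parts laid out for assembly: set each of the three steel bearing rings upright in the dish of its own size (largest ring in the largest dish, and so on), and draw the aluminium slip plate straight out from under the rotor and lay it flat in the middle of the light wooden board, along the board's length. The rotor must stay upright between its pegs and settle on its stand, without being shoved or tipped.

Things in the scene. Friction and masses are not known exactly. Their poses are not given: they have to be found in the camera images.
- ring_large: the largest of three plain steel bearing rings standing upright on the bench: outside diameter 60 mm, bore 44 mm, height 40 mm, about 330 g. Origin: centre of its underside, z up along its axis. Nearby stand a dark socket (24 mm across, 30 high) and a brass nut (28 across, 14 high), which are not rings.
- ring_medium: the middle-sized of three plain steel bearing rings standing upright on the bench: outside diameter 46 mm, bore 32 mm, height 36 mm, about 200 g. Origin: centre of its underside, z up along its axis. Nearby stand a dark socket (24 mm across, 30 high) and a brass nut (28 across, 14 high), which are not rings.
- ring_small: the smallest of three plain steel bearing rings standing upright on the bench: outside diameter 32 mm, bore 20 mm, height 32 mm, about 100 g. Origin: centre of its underside, z up along its axis. Nearby stand a dark socket (24 mm across, 30 high) and a brass nut (28 across, 14 high), which are not rings.
- dish_large: the largest of three shallow round aluminium dishes fixed to the bench: outside diameter 96 mm, 90 mm inside, rim 9 mm above the bench, inner floor 3 mm above the bench. Origin: centre of its underside, z up. Place of the largest ring.
- dish_medium: the middle-sized of three shallow round aluminium dishes fixed to the bench: outside diameter 78 mm, 72 mm inside, rim 9 mm above the bench, inner floor 3 mm above the bench. Origin: centre of its underside, z up. Place of the middle-sized ring.
- dish_small: the smallest of three shallow round aluminium dishes fixed to the bench: outside diameter 62 mm, 56 mm inside, rim 9 mm above the bench, inner floor 3 mm above the bench. Origin: centre of its underside, z up. Place of the smallest ring.
- slip_plate: Flat aluminium plate 129 mm long (x), 5 thick, 150 g; origin mid-length, underside, 12 mm above the bench at start. Lug to grip: middle at x -57.5, 14 thick (x), 36 wide, top 35 above underside. 40 mm wide tail; 60 mm wide blade (x -5.5 to 64.5) lies under the rotor. Slides out level along its own -x with some 10 N (rotor pegs 7 mm off either side); clear of the rotor after 70 mm.
- plate_board: light wooden board fixed to the bench, 160 mm long (its x), 90 mm wide (its y), 15 mm thick, the plate's place. Origin: centre of its underside, so its top is 15 mm above it. The plate may lie either way round.
- rotor: Three-cornered steel engine rotor with a bore, 47 mm thick, 115 across, 0.7 kg, lying on the plate on a fixed dark wooden stand (190 x 150 x 12 mm). Origin: centre of underside; z up; a corner points along +x, away from the lug. Lug 45 mm from it. Four 10 mm pegs on the stand (tops 34 mm above the bench), 2 mm off its flanks, hold it back; it sinks 5 mm when the plate is out.
There are look-alikes about, which are no part of the job. Leave any red look-alike of the rotor alone. Leave any red look-alike of the ring_large alone.

How it is judged:
By the outcome, as a careful person would: the job done as asked, in the order asked, and still so for the second after the job is handed in, with the robot touching nothing.
It also fails if it takes over 93 s, if anything falls off the work surface, if the arm or the gripper's body presses on something with over 40 N, if the wrist force passes 120 N, or if a joint passes its speed limit or range.

## Working session

There is one attempt and no reset: what is moved stays moved. The work goes in short steps, Python scripts to look and compute and a shell command to move; the robot and the scene stay as the last step left them, time stands still between calls to the robot, and variables do not carry over. Pictures are saved under pics/ and viewed, and the job is handed in when it is done.

```bash
ls; mkdir -p pics; cat > h.py <<'E'
import numpy as np, cv2, json
from station import arm, camera, get_calibration
def snap(name,f):
    im,d=camera(name); K=get_calibration(name)
    np.savez('pics/'+f+'.npz',im=im,d=d,K=np.array(K['mtx']),T=np.array(K['T']))
    cv2.imwrite('pics/'+f+'.png',cv2.cvtColor(im,cv2.COLOR_RGB2BGR))
    return im,d,K
E
python3 - <<'E'
from h import *
print(arm.observe())
for n in ['scene','side','wrist']:
    im,d,K=snap(n,n+'0'); print(n,K,np.percentile(d,[0,5,50,95]))
E
```

```text
pics
{'t': 0.0, 'q': array([ 7.65613204e-05,  5.00993490e+00,  1.00355170e+01,  9.50995109e+01,
       -8.54180726e-04,  9.00035639e+01]), 'dq': array([ 0.09793669, -0.0085372 , -0.01782042,  0.02080176,  0.05093209,
        0.02228278]), 'joint_torque': array([ 7.68234549e-04, -5.20392072e+01,  4.64802504e+01,  1.63646933e-02,
        2.23589603e-05, -6.77332673e-05]), 'eef_pos': array([ 5.49775958e-01, -3.51421929e-06,  2.30603769e-01]), 'ee_rot': array([-9.00008588e+01,  7.39286952e-02, -3.48731921e-03]), 'force': array([ 0.08244966, -0.61048968,  0.69092148]), 'moment': array([-0.01325504,  0.05873467, -0.02190598]), 'gripper_width': 0.08546565697815164}
scene {'mtx': array([[494.51932625,   0.        , 250.89931155],
       [  0.        , 494.51932625, 189.15159685],
       [  0.        ,   0.        ,   1.        ]]), 'T': array([[ 0.73601682, -0.47799902,  0.4793706 ,  1.05916331],
       [ 0.6768462 ,  0.50643895, -0.53422731, -0.72228294],
       [ 0.01258819,  0.71766045,  0.69627941,  0.98073011],
       [ 0.        ,  0.        ,  0.        ,  1.        ]])} [0.         0
[... 359 characters left out ...]
1,  0.56270308,  0.58001504],
       [ 0.        ,  0.        ,  0.        ,  1.        ]])} [0.         0.58686231 0.86646134 2.6786388 ]
wrist {'mtx': array([[297.31863964,   0.        , 261.2389132 ],
       [  0.        , 297.31863964, 190.91921052],
       [  0.        ,   0.        ,   1.        ]]), 'T': array([[ 9.99998135e-01, -1.82181979e-04,  1.92295520e-03,
         5.50229065e-01],
       [-3.50733601e-04,  9.61866117e-01,  2.73520474e-01,
         6.94256973e-02],
       [-1.89945595e-03, -2.73520638e-01,  9.61864259e-01,
         3.74085450e-01],
       [ 0.00000000e+00,  0.00000000e+00,  0.00000000e+00,
         1.00000000e+00]])} [0.         0.05751159 0.35241175 0.44363151]
```

View pics/scene0.png

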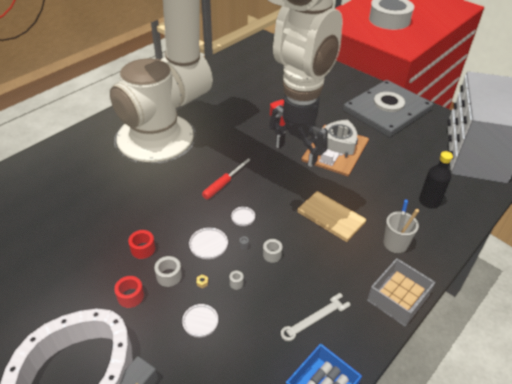

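View pics/side0.png

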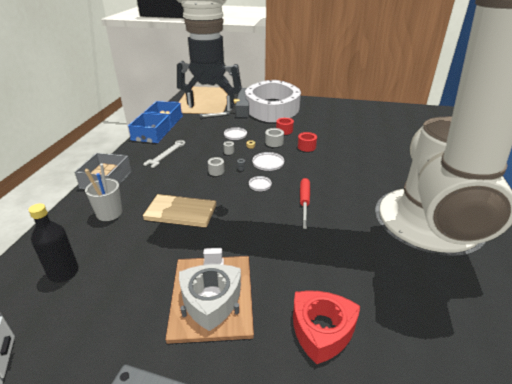

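View pics/wrist0.png

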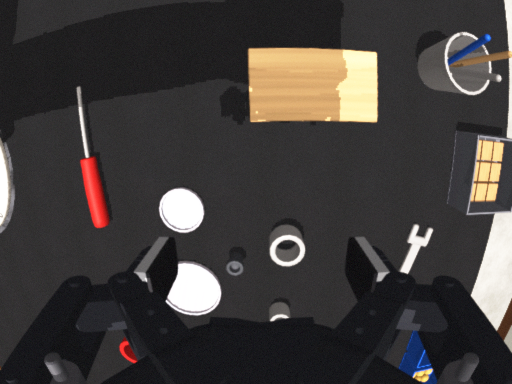

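```bash
python3 - <<'E'
import cv2,numpy as np
a=cv2.imread('pics/scene0.png')[195:345,105:305]; cv2.imwrite('pics/crA.png',cv2.resize(a,None,fx=4,fy=4,interpolation=2))
b=cv2.imread('pics/side0.png')[230:370,140:380]; cv2.imwrite('pics/crB.png',cv2.resize(b,None,fx=3.3,fy=3.3,interpolation=2))
E
```

```text
(no output)
```

View pics/crA.png

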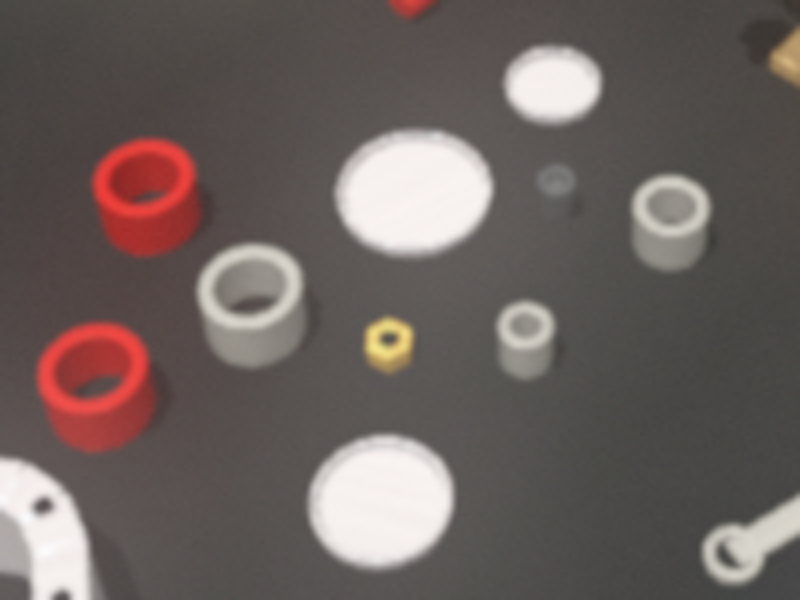

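View pics/crB.png

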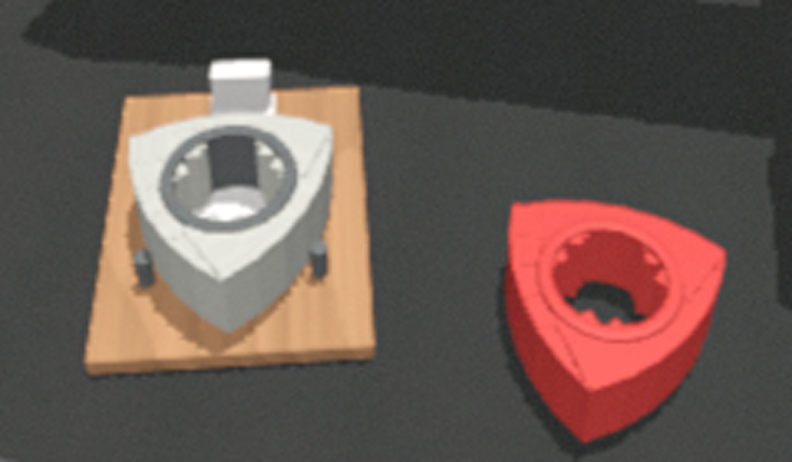

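Steel rings are L(168,271), M(272,250) and S(236,280). The red rings (141,243) and (129,291), the socket (244,241) and the nut (202,281) are excluded by colour and shape. The grey rotor with its plate lug is at side (213,285), and the red rotor at (325,322) is left alone.

```bash
cat >> h.py <<'E'
def load(f):
    z=np.load('pics/'+f+'.npz'); return z['im'],z['d'],z['K'],z['T']
def ray(K,T,u,v):
    p=np.stack([(u-K[0,2])/K[0,0],-(v-K[1,2])/K[1,1],-np.ones_like(u*1.)],-1)
    return p@T[:3,:3].T
def onplane(K,T,u,v,z):
    r=ray(K,T,np.asarray(u,float),np.asarray(v,float)); o=T[:3,3]
    return o+r*((z-o[2])/r[...,2])[...,None]
def cloud(d,K,T):
    v,u=np.mgrid[0:d.shape[0],0:d.shape[1]].astype(float)
    return T[:3,3]+ray(K,T,u,v)*d[...,None]
E
python3 - <<'E'
from h import *
for cam,pts in [('scene0',dict(L=(168,271,.04),M=(272,250,.036),S=(236,280,.032),dL=(209,243,.009),dM=(200,320,.009),dS=(243,216,.009))),('side0',dict(L=(274,138,.04),M=(216,167,.036),S=(229,148,.032),dL=(268,161,.009),dM=(235,134,.009),dS=(260,184,.009)))]:
    im,d,K,T=load(cam); P=cloud(d,K,T); hsv=cv2.cvtColor(im,cv2.COLOR_RGB2HSV)
    m=((hsv[...,2]>95)&(hsv[...,1]<60)).astype(np.uint8)
    n,lab,st,c=cv2.connectedComponentsWithStats(m)
    for k,(u,v,h) in pts.items():
        sub=lab[v-8:v+9,u-8:u+9]; l=np.bincount(sub[sub>0]).argmax()
        mm=(lab==l)
        cs,_=cv2.findContours(mm.astype(np.uint8),0,1); cc=max(cs,key=cv2.contourArea)[:,0]
        if k[0]=='d':
            w=onplane(K,T,cc[:,0],cc[:,1],h); 
        else:
            q=P[mm]; 
            w=onplane(K,T,cc[:,0],cc[:,1],h); print('  z',np.percentile(q[:,2],[2,50,98]).round(4))
            t=mm&(abs(P[...,2]-h)<.004); w=P[t]
        (cx,cy),r=cv2.minEnclosingCircle(w[:,:2].astype(np.float32))
        print(cam,k,st[l],'enc',round(cx,4),round(cy,4),'r',round(r,4),'ell',np.round(cv2.fitEllipse(w[:,:2].astype(np.float32))[0],4),np.round(cv2.fitEllipse(w[:,:2].astype(np.float32))[1],4))
E
```

```text
z [-0.0037  0.0211  0.0414]
scene0 L [153 255  29  33 747] enc 0.4443 -0.3275 r 0.0314 ell [ 0.4436 -0.3279] [0.0531 0.0542]
  z [-0.0037  0.0196  0.037 ]
scene0 M [262 238  21  25 427] enc 0.5821 -0.1103 r 0.0234 ell [ 0.5821 -0.1101] [0.04   0.0403]
  z [-0.0047  0.016   0.0324]
scene0 S [228 269  17  22 282] enc 0.577 -0.2335 r 0.0164 ell [ 0.5769 -0.2331] [0.027  0.0278]
scene0 dL [ 187  222   50   48 1473] enc 0.4594 -0.1884 r 0.0771 ell [ 0.4526 -0.1943] [0.1087 0.1433]
scene0 dM [ 181  303   39   36 1093] enc 0.5888 -0.3601 r 0.045 ell [ 0.5889 -0.3598] [0.0835 0.0878]
scene0 dS [230 205  26  22 457] enc 0.4419 -0.0676 r 0.0395 ell [ 0.4429 -0.0671] [0.0689 0.0762]
  z [-0.0003  0.0256  0.0412]
side0 L [265 127  19  20 326] enc 0.4464 -0.3219 r 0.0326 ell [ 0.4441 -0.3206] [0.0529 0.0544]
  z [-0.0009  0.0231  0.0367]
side0 M [207 157  17  19 283] enc 0.5812 -0.1046 r 0.0235 ell [ 0.5828 -0.1038] [0.0396 0.0403]
  z [-0.0011  0.0047  0.0328]
side0 S [223 127  25  28 394] enc 0.5769 -0.2272 r 0.0161 ell [ 0.5776 -0.2267] [0.0259 0.0286]
side0 dL [252 152  33  19 511] enc 0.4396 -0.1864 r 0.0582 ell [ 0.4402 -0.1863] [0.1006 0.113 ]
side0 dM [223 127  25  28 394] enc 0.5787 -0.3022 r 0.102 ell [ 0.5834 -0.3209] [0.0746 0.2079]
side0 dS [248 176  24  16 307] enc 0.4411 -0.0584 r 0.0397 ell [ 0.441  -0.0588] [0.066  0.0766]
```

```bash
cat >> h.py <<'E'
def wray(K,T,u,v):
    x=np.asarray(u,float)-K[0,2]; y=np.asarray(v,float)-K[1,2]; r=np.hypot(x,y)+1e-9; th=r/K[0,0]
    p=np.stack([np.sin(th)*x/r,-np.sin(th)*y/r,-np.cos(th)],-1)
    return p@T[:3,:3].T
def wplane(K,T,u,v,z):
    r=wray(K,T,u,v); o=T[:3,3]; return o+r*((z-o[2])/r[...,2])[...,None]
def wcloud(d,K,T):
    v,u=np.mgrid[0:d.shape[0],0:d.shape[1]].astype(float)
    r=wray(K,T,u,v); ax=-T[:3,2]; return T[:3,3]+r*(d/(r@ax))[...,None]
E
python3 - <<'E'
from h import *
im,d,K,T=load('wrist0'); P=wcloud(d,K,T)
for u,v in [(300,150),(200,330),(315,85),(180,210),(287,262)]: print((u,v),P[v,u].round(4),d[v,u])
hsv=cv2.cvtColor(im,cv2.COLOR_RGB2HSV)
m=((hsv[...,2]>140)&(hsv[...,1]<60)).astype(np.uint8)
n,lab,st,c=cv2.connectedComponentsWithStats(m)
for k,(u,v,h) in dict(dS=(181,210,.009),dL=(193,288,.009),M=(287,250,.036)).items():
    sub=lab[v-16:v+17,u-16:u+17]; l=np.bincount(sub[sub>0]).argmax(); mm=lab==l
    cs,_=cv2.findContours(mm.astype(np.uint8),0,1); cc=max(cs,key=cv2.contourArea)[:,0]
    w=wplane(K,T,cc[:,0],cc[:,1],h)[:,:2].astype(np.float32)
    print(k,st[l],cv2.minEnclosingCircle(w),cv2.fitEllipse(w))
for cam in ['wrist0','scene0','side0']:
    im,d,K,T=load(cam); hsv=cv2.cvtColor(im,cv2.COLOR_RGB2HSV)
    P=wcloud(d,K,T) if cam[0]=='w' else cloud(d,K,T)
    m=((hsv[...,0]>10)&(hsv[...,0]<28)&(hsv[...,1]>50)&(hsv[...,2]>90)).astype(np.uint8)
    m[~((P[...,2]>.005)&(P[...,2]<.025)&(P[...,1]<.12)&(P[...,1]>0.02)&(P[...,0]>.4)&(P[...,0]<.75))]=0
    n,lab,st,c=cv2.connectedComponentsWithStats(m)
    if n<2: continue
    l=1+st[1:,4].argmax(); mm=(lab==l)
    cs,_=cv2.findContours(mm.astype(np.uint8),0,1); cc=max(cs,key=cv2.contourArea)[:,0]
    w=(wplane if cam[0]=='w' else onplane)(K,T,cc[:,0],cc[:,1],.015)[:,:2].astype(np.float32)
    print(cam,'board',st[l],cv2.minAreaRect(w),np.median(P[mm],0))
E
```

```text
(300, 150) [0.5988 0.0173 0.0006] 0.37339926
(200, 330) [0.5329 0.0109 0.3115] 0.07627362
(315, 85) [0.614  0.0993 0.0149] 0.33719856
(180, 210) [ 0.4394 -0.0627  0.004 ] 0.3923502
(287, 262) [ 0.5829 -0.1224  0.0365] 0.3770722
dS [ 159  188   45   45 1572] ((0.4415052533149719, -0.06165274977684021), 0.031952742487192154) ((0.44166499376296997, -0.06174841523170471), (0.06156819313764572, 0.06257857382297516), 146.59246826171875)
dL [ 166  262   55   54 2140] ((0.44081154465675354, -0.18966622650623322), 0.049513574689626694) ((0.44653159379959106, -0.19210512936115265), (0.07979738712310791, 0.10138309746980667), 156.3426513671875)
M [270 235  35  32 483] ((0.582220733165741, -0.10581550747156143), 0.02315068058669567) ((0.5824106335639954, -0.10563983768224716), (0.0445440411567688, 0.04474728927016258), 46.39638900756836)
wrist0 board [ 248   67  130   55 6674] ((0.6143958568572998, 0.08746911585330963), (0.1609267294406891, 0.06572338193655014), 0.22091740369796753) [0.60902413 0.08806134 0.01576844]
scene0 board [ 298  196   63   45 1219] ((0.6160244941711426, 0.08165164291858673), (0.16315868496894836, 0.07637766748666763), 0.39984017610549927) [0.6171988  0.08279143 0.01290519]
side0 board [148 195  68  23 959] ((0.6133325695991516, 0.08849183470010757), (0.06638879328966141, 0.1639854609966278), 89.56835174560547) [0.61019916 0.0895159  0.01506893]
```

```bash
python3 -m crank '[{"jaw":100,"delta_pos":[-0.15,0,-0.5],"rot":[0,0,0]},{"jaw":100,"delta_pos":[-0.3,0,-1],"rot":[0,0,0]},{"jaw":100,"delta_pos":[-0.3,0,-1],"rot":[0,0,0]}]'
python3 -m crank '[{"jaw":100,"delta_pos":[0,0,-0.5],"rot":[0,0,0]},{"jaw":100,"delta_pos":[0,0,-1],"rot":[0,0,0]},{"jaw":100,"delta_pos":[0,0,-1],"rot":[0,0,0]},{"jaw":100,"delta_pos":[0,0,-1],"rot":[0,0,0]}]'
python3 - <<'E'
from h import *
snap('wrist','wrist1'); snap('side','side1'); o=arm.observe(); print(o['t'],o['eef_pos'],o['ee_rot'])
E
```

```text
t: 0.45
eef_pos: [0.5186, -0.1037, 0.2312]
ee_rot: [-90.1, 0.0, -0.2]
force: [0.3, -0.0, -0.7]
gripper_width: 0.085
t: 0.85
eef_pos: [0.5198, -0.2007, 0.2307]
ee_rot: [-90.0, 0.1, -0.1]
force: [0.6, 0.9, -0.7]
gripper_width: 0.0855
0.95 [ 0.52007758 -0.19921022  0.2311264 ] [-8.99733723e+01  1.92130752e-02  2.45375389e-02]
```

View pics/wrist1.png

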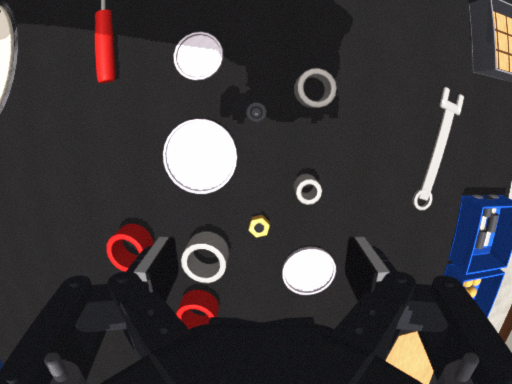

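The wrist view shows L(204,257), M(317,88), S(308,190), dishes L(200,156), M(309,271), S(198,56), and red rings at (130,245) and (198,307).

```bash
cat >> h.py <<'E'
def circ(w):
    A=np.c_[2*w,np.ones(len(w))]; s=np.linalg.lstsq(A,(w**2).sum(1),rcond=None)[0]
    r=np.sqrt(s[2]+s[0]**2+s[1]**2); return s[:2].round(4),r.round(4),np.abs(np.hypot(*(w-s[:2]).T)-r).max().round(4)
E
python3 - <<'E'
from h import *
im,d,K,T=load('wrist1'); P=wcloud(d,K,T); hsv=cv2.cvtColor(im,cv2.COLOR_RGB2HSV)
for k,(u,v,h) in dict(dS=(198,56,.009),dL=(200,156,.009),dM=(309,271,.009)).items():
    m=((hsv[...,2]>120)&(hsv[...,1]<60)).astype(np.uint8)
    n,lab,st,c=cv2.connectedComponentsWithStats(m)
    sub=lab[v-8:v+9,u-8:u+9]; l=np.bincount(sub[sub>0]).argmax(); mm=lab==l
    cs,_=cv2.findContours(mm.astype(np.uint8),0,1); cc=max(cs,key=cv2.contourArea)[:,0]
    w=wplane(K,T,cc[:,0],cc[:,1],h)[:,:2]; w=cv2.convexHull(w.astype(np.float32))[:,0]
    print(k,st[l],circ(w))
for k,(u,v,h,r) in dict(L=(204,257,.04,.03),M=(317,88,.036,.023),S=(308,190,.032,.016),red1=(130,245,.04,.03),red2=(198,307,.04,.03)).items():
    yy,xx=np.mgrid[0:384,0:512]
    mm=(abs(P[...,2]-h)<.004)&(np.hypot(xx-u,yy-v)<40)
    q=P[mm]; q=q[np.hypot(*(q[:,:2]-wplane(K,T,u,v,h)[:2]).T)<r+.015]
    hull=cv2.convexHull(q[:,:2].astype(np.float32))[:,0]
    print(k,len(q),np.median(q[:,2]).round(4),circ(hull),cv2.minEnclosingCircle(hull))
E
```

```text
dS [ 173   32   50   48 1878] (array([ 0.4415, -0.0611]), np.float64(0.0311), np.float64(0.0007))
dL [ 163  119   74   75 4421] (array([ 0.4406, -0.1892]), np.float64(0.0484), np.float64(0.0006))
dM [ 282  248   54   47 2000] (array([ 0.5883, -0.3557]), np.float64(0.0397), np.float64(0.0007))
L 752 0.0407 (array([ 0.4439, -0.3222]), np.float64(0.0297), np.float64(0.0011)) ((0.4439151883125305, -0.322689026594162), 0.030498454347252846)
M 661 0.0366 (array([ 0.5824, -0.1049]), np.float64(0.0227), np.float64(0.0007)) ((0.5825595259666443, -0.104603610932827), 0.023291049525141716)
S 319 0.0324 (array([ 0.577 , -0.2279]), np.float64(0.0153), np.float64(0.0009)) ((0.5769872069358826, -0.22766365110874176), 0.01611032709479332)
red1 448 0.0407 (array([ 0.3331, -0.3127]), np.float64(0.0289), np.float64(0.0024)) ((0.3329795300960541, -0.31303057074546814), 0.02959599904716015)
red2 266 0.0406 (array([ 0.4235, -0.4164]), np.float64(0.0269), np.float64(0.002)) ((0.42361322045326233, -0.4141688048839569), 0.027892231941223145)
```

```bash
python3 -m crank '[{"jaw":100,"delta_pos":[-0.38,0,-0.5],"rot":[0,0,0]},{"jaw":100,"delta_pos":[-0.76,0,-1],"rot":[0,0,0]},{"jaw":100,"delta_pos":[-0.76,0,-1],"rot":[0,0,0]}]'
python3 -m crank '[{"jaw":100,"delta_pos":[0,0.3,-0.225],"rot":[0,0,0]},{"jaw":100,"delta_pos":[0,0.6,-0.225],"rot":[0,0,0]},{"jaw":100,"delta_pos":[0,1,-0.225],"rot":[0,0,0]},{"jaw":100,"delta_pos":[0,1,-0.225],"rot":[0,0,0]}]'
python3 -m crank '[{"jaw":100,"delta_pos":[0,0.3,0],"rot":[0,0,0]},{"jaw":100,"delta_pos":[0,0.6,0],"rot":[0,0,0]},{"jaw":100,"delta_pos":[0,0.8,0],"rot":[0,0,0]},{"jaw":100,"delta_pos":[0,0.9,0],"rot":[0,0,0]},{"jaw":100,"delta_pos":[0,0.9,0],"rot":[0,0,0]},{"jaw":100,"delta_pos":[0,0.9,0],"rot":[0,0,0]}]'
python3 - <<'E'
from h import *
snap('wrist','wrist2'); snap('scene','scene2'); o=arm.observe(); print(o['t'],o['eef_pos'],o['ee_rot'])
E
```

```text
t: 1.25
eef_pos: [0.4429, -0.3004, 0.2316]
ee_rot: [-90.0, -0.0, 0.1]
force: [0.4, 0.2, 0.6]
gripper_width: 0.0854
t: 1.65
eef_pos: [0.4423, -0.3198, 0.1263]
ee_rot: [-89.7, 0.4, 0.1]
force: [-0.6, 0.2, 0.5]
gripper_width: 0.0855
t: 2.25
eef_pos: [0.4449, -0.3226, 0.0431]
ee_rot: [-90.1, -0.1, 0.0]
force: [1.4, 0.0, -0.4]
gripper_width: 0.0853
2.35 [ 0.44493137 -0.32288452  0.04313824] [-9.00820348e+01 -1.14738290e-01  2.17858634e-02]
```

View pics/wrist2.png

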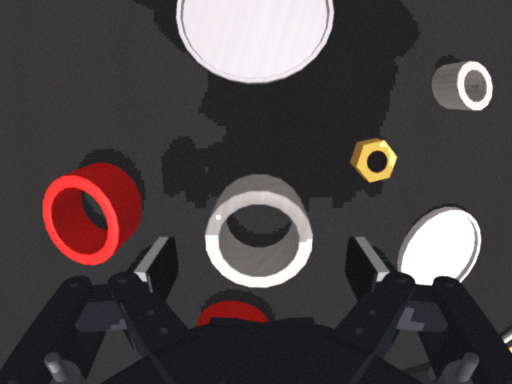

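Ring L (259,238) sits midway between the pads, so I'm descending and gripping.

```bash
python3 -m crank '[{"jaw":100,"delta_pos":[0,0.15,0],"rot":[0,0,0]},{"jaw":100,"delta_pos":[0,0.31,0],"rot":[0,0,0]},{"jaw":100,"delta_pos":[0,0.31,0],"rot":[0,0,0]},{"jaw":100,"delta_pos":[0,0.31,0],"rot":[0,0,0]},{"jaw":0,"delta_pos":[0,0.31,0],"rot":[0,0,0]},{"jaw":0,"delta_pos":[0,0.31,0],"rot":[0,0,0]},{"jaw":0,"delta_pos":[0,0.31,0],"rot":[0,0,0]},{"jaw":0,"delta_pos":[0,0.31,0],"rot":[0,0,0]},{"jaw":0,"delta_pos":[0,0.31,0],"rot":[0,0,0]},{"jaw":0,"delta_pos":[0,0.31,0],"rot":[0,0,0]}]' 50
```

```text
t: 3.35
eef_pos: [0.4444, -0.3229, 0.0115]
ee_rot: [-90.1, -0.1, -0.0]
force: [-1.5, 1.2, 5.7]
gripper_width: 0.0588
```

```bash
python3 -m crank '[{"jaw":0,"delta_pos":[0,-0.1,0],"rot":[0,0,0]},{"jaw":0,"delta_pos":[0,-0.25,0],"rot":[0,0,0]},{"jaw":0,"delta_pos":[0,-0.4,0],"rot":[0,0,0]},{"jaw":0,"delta_pos":[0,-0.4,0.2],"rot":[0,0,0]},{"jaw":0,"delta_pos":[-0.01,-0.4,0.4],"rot":[0,0,0]},{"jaw":0,"delta_pos":[-0.02,-0.4,0.6],"rot":[0,0,0]},{"jaw":0,"delta_pos":[-0.03,-0.4,0.8],"rot":[0,0,0]},{"jaw":0,"delta_pos":[-0.035,-0.4,1],"rot":[0,0,0]},{"jaw":0,"delta_pos":[-0.035,-0.4,1],"rot":[0,0,0]}]'
python3 -m crank '[{"jaw":0,"delta_pos":[0,0,0.2],"rot":[0,0,0]},{"jaw":0,"delta_pos":[0,0,0.335],"rot":[0,0,0]},{"jaw":0,"delta_pos":[0,0,0.335],"rot":[0,0,0]},{"jaw":0,"delta_pos":[0,0.1,0.335],"rot":[0,0,0]},{"jaw":0,"delta_pos":[0,0.2,0.335],"rot":[0,0,0]},{"jaw":0,"delta_pos":[0,0.28,0.335],"rot":[0,0,0]},{"jaw":0,"delta_pos":[0,0.28,0.335],"rot":[0,0,0]}]'
python3 - <<'E'
from h import *
snap('wrist','wrist3'); snap('side','side3'); o=arm.observe(); print(o['t'],o['eef_pos'],o['ee_rot'],o['gripper_width'],o['force'])
im=load('side3')[0][110:210,210:330]; cv2.imwrite('pics/crC.png',cv2.cvtColor(cv2.resize(im,None,fx=5,fy=5),4))
E
```

```text
t: 4.25
eef_pos: [0.4407, -0.221, 0.0517]
ee_rot: [-90.0, -0.1, 0.1]
force: [-0.2, -0.4, -3.9]
gripper_width: 0.0589
t: 4.95
eef_pos: [0.4394, -0.1889, 0.0203]
ee_rot: [-89.9, 0.2, -0.0]
force: [-0.3, -0.5, -3.6]
gripper_width: 0.0585
5.05 [ 0.44017132 -0.18913401  0.02185187] [-8.99820586e+01  5.22064015e-02 -2.22100957e-02] 0.05848632289779141 [ 0.43309698 -0.75604092 -3.12652601]
```

View pics/wrist3.png

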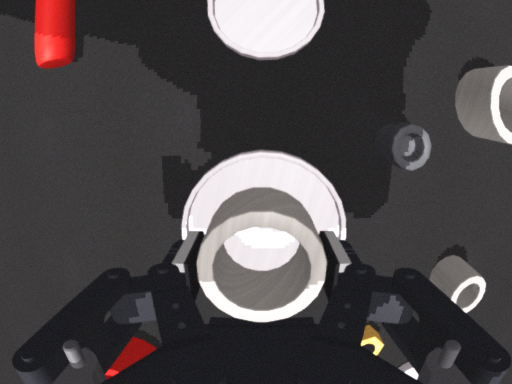

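View pics/crC.png

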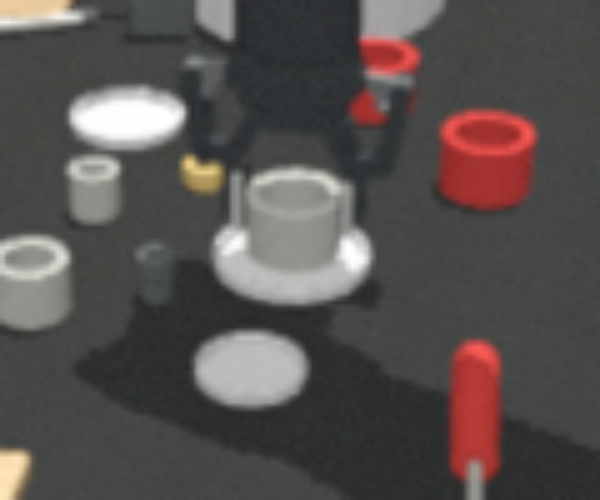

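```bash
python3 -m crank '[{"jaw":0,"delta_pos":[0,0.04,0],"rot":[0,0,0]},{"jaw":0,"delta_pos":[0,0.07,0],"rot":[0,0,0]},{"jaw":0,"delta_pos":[0,0.085,0],"rot":[0,0,0]},{"jaw":0,"delta_pos":[0,0.085,0],"rot":[0,0,0]},{"jaw":0,"delta_pos":[0,0.085,0],"rot":[0,0,0]},{"jaw":100,"delta_pos":[0,0.085,0],"rot":[0,0,0]},{"jaw":100,"delta_pos":[0,0.085,0],"rot":[0,0,0]},{"jaw":100,"delta_pos":[0,0.085,0],"rot":[0,0,0]},{"jaw":100,"delta_pos":[0,0.085,0],"rot":[0,0,0]},{"jaw":100,"delta_pos":[0,0.085,0],"rot":[0,0,0]}]'
python3 -m crank '[{"jaw":100,"delta_pos":[0,-0.2,0],"rot":[0,0,0]},{"jaw":100,"delta_pos":[0,-0.5,0],"rot":[0,0,0]},{"jaw":100,"delta_pos":[0,-0.9,0],"rot":[0,0,0]},{"jaw":100,"delta_pos":[0,-0.9,0],"rot":[0,0,0]}]'
```

```text
t: 6.05
eef_pos: [0.4405, -0.189, 0.0137]
ee_rot: [-90.0, 0.0, -0.0]
force: [-0.0, -0.0, -0.0]
gripper_width: 0.0855
t: 6.45
eef_pos: [0.4427, -0.1899, 0.1089]
ee_rot: [-90.2, -0.4, 0.0]
force: [0.0, -0.1, 0.6]
gripper_width: 0.0854
```

```bash
python3 -m crank '[{"jaw":85,"delta_pos":[0.4,0,0.4],"rot":[0,0,0]},{"jaw":85,"delta_pos":[0.8,0,0.8],"rot":[0,0,0]},{"jaw":85,"delta_pos":[1,0,0.84],"rot":[0,0,0]}]'
python3 -m crank '[{"jaw":85,"delta_pos":[0.42,0,0],"rot":[0,0,0]},{"jaw":85,"delta_pos":[0.42,0,0],"rot":[0,0,0]},{"jaw":85,"delta_pos":[0.42,0.3,0],"rot":[0,0,0]},{"jaw":85,"delta_pos":[0.42,0.55,0],"rot":[0,0,0]},{"jaw":85,"delta_pos":[0.42,0.55,0],"rot":[0,0,0]}]'
python3 - <<'E'
from h import *
snap('wrist','wrist4'); o=arm.observe(); print(o['t'],o['eef_pos'],o['ee_rot'])
E
```

```text
t: 6.75
eef_pos: [0.5418, -0.1026, 0.1035]
ee_rot: [-90.0, -0.0, 0.1]
force: [0.2, -0.2, 0.2]
gripper_width: 0.0724
t: 7.25
eef_pos: [0.5799, -0.1047, 0.0448]
ee_rot: [-89.9, 0.4, -0.0]
force: [0.1, -0.3, 0.6]
gripper_width: 0.0724
7.3 [ 0.58097549 -0.10487973  0.04723853] [-8.99648933e+01  1.99344132e-01 -9.48086752e-03]
```

View pics/wrist4.png

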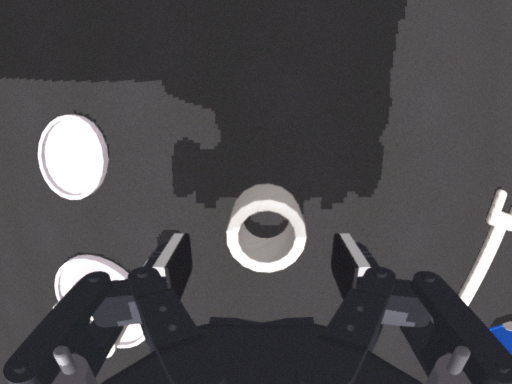

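Ring M (266,232) is centred between the pads. Gripping.

```bash
python3 -m crank '[{"jaw":85,"delta_pos":[0,0.15,0],"rot":[0,0,0]},{"jaw":85,"delta_pos":[0,0.3,0],"rot":[0,0,0]},{"jaw":85,"delta_pos":[0,0.385,0],"rot":[0,0,0]},{"jaw":85,"delta_pos":[0,0.385,0],"rot":[0,0,0]},{"jaw":85,"delta_pos":[0,0.385,0],"rot":[0,0,0]},{"jaw":0,"delta_pos":[0,0.385,0],"rot":[0,0,0]},{"jaw":0,"delta_pos":[0,0.385,0],"rot":[0,0,0]},{"jaw":0,"delta_pos":[0,0.385,0],"rot":[0,0,0]},{"jaw":0,"delta_pos":[0,0.385,0],"rot":[0,0,0]},{"jaw":0,"delta_pos":[0,0.385,0],"rot":[0,0,0]},{"jaw":0,"delta_pos":[0,0.385,0],"rot":[0,0,0]}]' 50
python3 -m crank '[{"jaw":0,"delta_pos":[0,-0.15,0],"rot":[0,0,0]},{"jaw":0,"delta_pos":[0,-0.4,0],"rot":[0,0,0]},{"jaw":0,"delta_pos":[0,-0.65,-0.2],"rot":[0,0,0]},{"jaw":0,"delta_pos":[0,-0.7,-0.5],"rot":[0,0,0]},{"jaw":0,"delta_pos":[0,-0.7,-0.75],"rot":[0,0,0]},{"jaw":0,"delta_pos":[0,-0.7,-1],"rot":[0,0,0]}]'
python3 -m crank '[{"jaw":0,"delta_pos":[0.02,0,-0.25],"rot":[0,0,0]},{"jaw":0,"delta_pos":[0.04,0,-0.5],"rot":[0,0,0]},{"jaw":0,"delta_pos":[0.06,0,-0.75],"rot":[0,0,0]},{"jaw":0,"delta_pos":[0.06,0,-1],"rot":[0,0,0]},{"jaw":0,"delta_pos":[0.06,0,-1],"rot":[0,0,0]}]'
python3 -m crank '[{"jaw":0,"delta_pos":[0,0,-0.25],"rot":[0,0,0]},{"jaw":0,"delta_pos":[0,0,-0.51],"rot":[0,0,0]},{"jaw":0,"delta_pos":[0,0,-0.51],"rot":[0,0,0]},{"jaw":0,"delta_pos":[0,0.2,-0.51],"rot":[0,0,0]},{"jaw":0,"delta_pos":[0,0.4,-0.51],"rot":[0,0,0]},{"jaw":0,"delta_pos":[0,0.55,-0.51],"rot":[0,0,0]},{"jaw":0,"delta_pos":[0,0.55,-0.51],"rot":[0,0,0]}]'
python3 - <<'E'
from h import *
snap('wrist','wrist5'); o=arm.observe(); print(o['t'],o['eef_pos'],o['ee_rot'])
E
```

```text
t: 8.4
eef_pos: [0.5829, -0.1051, 0.0113]
ee_rot: [-90.0, -0.1, 0.0]
force: [-1.6, -0.1, 6.1]
gripper_width: 0.045
t: 9.0
eef_pos: [0.5827, -0.2061, 0.0816]
ee_rot: [-90.0, -0.1, 0.0]
force: [0.4, -0.5, -1.7]
gripper_width: 0.0448
t: 9.5
eef_pos: [0.5882, -0.3077, 0.0807]
ee_rot: [-90.0, -0.0, -0.2]
force: [-0.2, 0.2, -1.9]
gripper_width: 0.0451
t: 10.2
eef_pos: [0.5874, -0.3546, 0.0229]
ee_rot: [-89.9, 0.2, 0.0]
force: [-0.0, 0.2, -1.8]
gripper_width: 0.0448
10.25 [ 0.5880185  -0.35507114  0.02456448] [-8.99336320e+01  9.85571475e-02  2.54907867e-02]
```

View pics/wrist5.png

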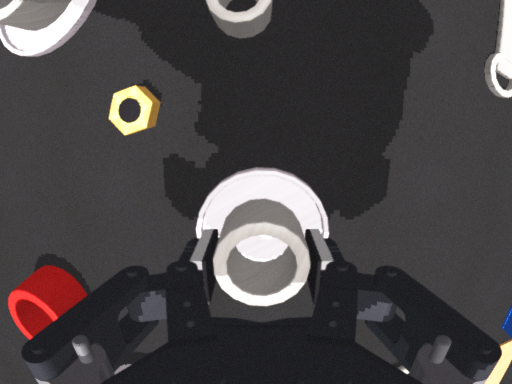

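Ring M is over its dish (263,225). Lowering and releasing, then on to ring S.

```bash
python3 -m crank '[{"jaw":0,"delta_pos":[0,0.05,0],"rot":[0,0,0]},{"jaw":0,"delta_pos":[0,0.09,0],"rot":[0,0,0]},{"jaw":0,"delta_pos":[0,0.115,0],"rot":[0,0,0]},{"jaw":0,"delta_pos":[0,0.115,0],"rot":[0,0,0]},{"jaw":0,"delta_pos":[0,0.115,0],"rot":[0,0,0]},{"jaw":85,"delta_pos":[0,0.115,0],"rot":[0,0,0]},{"jaw":85,"delta_pos":[0,0.115,0],"rot":[0,0,0]},{"jaw":85,"delta_pos":[0,0.115,0],"rot":[0,0,0]},{"jaw":85,"delta_pos":[0,0.115,0],"rot":[0,0,0]},{"jaw":85,"delta_pos":[0,0.115,0],"rot":[0,0,0]}]'
python3 -m crank '[{"jaw":85,"delta_pos":[0,-0.2,0],"rot":[0,0,0]},{"jaw":85,"delta_pos":[0,-0.5,0],"rot":[0,0,0]},{"jaw":85,"delta_pos":[-0.05,-0.8,0.3],"rot":[0,0,0]},{"jaw":75,"delta_pos":[-0.11,-0.8,0.7],"rot":[0,0,0]},{"jaw":75,"delta_pos":[-0.11,-0.8,1],"rot":[0,0,0]}]'
python3 -m crank '[{"jaw":75,"delta_pos":[0,0,0.28],"rot":[0,0,0]},{"jaw":75,"delta_pos":[0,0,0.28],"rot":[0,0,0]},{"jaw":75,"delta_pos":[0,0.2,0.28],"rot":[0,0,0]},{"jaw":75,"delta_pos":[0,0.4,0.28],"rot":[0,0,0]},{"jaw":75,"delta_pos":[0,0.45,0.28],"rot":[0,0,0]},{"jaw":75,"delta_pos":[0,0.45,0.28],"rot":[0,0,0]}]'
python3 - <<'E'
from h import *
snap('wrist','wrist6'); o=arm.observe(); print(o['t'],o['eef_pos'],o['ee_rot'])
E
```

```text
t: 11.25
eef_pos: [0.5885, -0.356, 0.0137]
ee_rot: [-90.0, 0.0, -0.0]
force: [0.6, 0.2, 0.1]
gripper_width: 0.0724
t: 11.75
eef_pos: [0.5774, -0.2549, 0.0952]
ee_rot: [-90.0, -0.1, -0.0]
force: [0.8, -0.1, -1.0]
gripper_width: 0.0638
t: 12.35
eef_pos: [0.577, -0.2283, 0.048]
ee_rot: [-90.0, 0.1, -0.0]
force: [-0.0, 0.5, 0.1]
gripper_width: 0.0642
12.4 [ 0.5774666  -0.22844059  0.04904399] [-8.99977556e+01  1.11289445e-02 -2.38107346e-02]
```

View pics/wrist6.png

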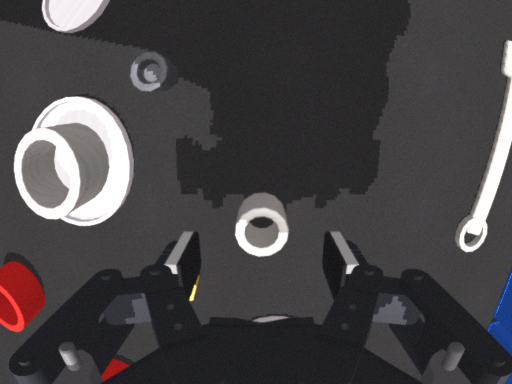

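```bash
python3 -m crank '[{"jaw":60,"delta_pos":[0,0.15,0],"rot":[0,0,0]},{"jaw":60,"delta_pos":[0,0.3,0],"rot":[0,0,0]},{"jaw":60,"delta_pos":[0,0.385,0],"rot":[0,0,0]},{"jaw":60,"delta_pos":[0,0.385,0],"rot":[0,0,0]},{"jaw":60,"delta_pos":[0,0.385,0],"rot":[0,0,0]},{"jaw":0,"delta_pos":[0,0.385,0],"rot":[0,0,0]},{"jaw":0,"delta_pos":[0,0.385,0],"rot":[0,0,0]},{"jaw":0,"delta_pos":[0,0.385,0],"rot":[0,0,0]},{"jaw":0,"delta_pos":[0,0.385,0],"rot":[0,0,0]},{"jaw":0,"delta_pos":[0,0.385,0],"rot":[0,0,0]},{"jaw":0,"delta_pos":[0,0.385,0],"rot":[0,0,0]}]' 50
python3 -m crank '[{"jaw":0,"delta_pos":[0,-0.15,0],"rot":[0,0,0]},{"jaw":0,"delta_pos":[0,-0.4,0],"rot":[0,0,0]},{"jaw":0,"delta_pos":[0,-0.7,0],"rot":[0,0,0]},{"jaw":0,"delta_pos":[-0.2,-0.7,0.2],"rot":[0,0,0]},{"jaw":0,"delta_pos":[-0.4,-0.7,0.5],"rot":[0,0,0]},{"jaw":0,"delta_pos":[-0.7,-0.7,0.8],"rot":[0,0,0]},{"jaw":0,"delta_pos":[-0.95,-0.7,1],"rot":[0,0,0]}]'
python3 -m crank '[{"jaw":0,"delta_pos":[-0.2,0,0.25],"rot":[0,0,0]},{"jaw":0,"delta_pos":[-0.405,0,0.5],"rot":[0,0,0]},{"jaw":0,"delta_pos":[-0.405,0,0.67],"rot":[0,0,0]},{"jaw":0,"delta_pos":[-0.405,0,0.67],"rot":[0,0,0]},{"jaw":0,"delta_pos":[-0.405,0.2,0.67],"rot":[0,0,0]},{"jaw":0,"delta_pos":[-0.405,0.4,0.67],"rot":[0,0,0]},{"jaw":0,"delta_pos":[-0.405,0.55,0.67],"rot":[0,0,0]},{"jaw":0,"delta_pos":[-0.405,0.55,0.67],"rot":[0,0,0]}]'
python3 - <<'E'
from h import *
snap('wrist','wrist7'); o=arm.observe(); print(o['t'],o['eef_pos'],o['ee_rot'],o['gripper_width'])
E
```

```text
t: 13.5
eef_pos: [0.5781, -0.2282, 0.0113]
ee_rot: [-90.0, -0.1, -0.0]
force: [-0.5, -0.5, 6.0]
gripper_width: 0.0306
t: 14.2
eef_pos: [0.481, -0.1265, 0.0808]
ee_rot: [-90.0, 0.0, 0.0]
force: [0.3, -0.4, -0.2]
gripper_width: 0.0309
t: 15.0
eef_pos: [0.4409, -0.0614, 0.0238]
ee_rot: [-90.0, 0.2, -0.0]
force: [0.2, -0.1, -0.8]
gripper_width: 0.0306
15.05 [ 0.44157893 -0.06141386  0.02501409] [-8.99953866e+01  9.59323446e-02 -1.75030303e-02] 0.030557074112161138
```

View pics/wrist7.png

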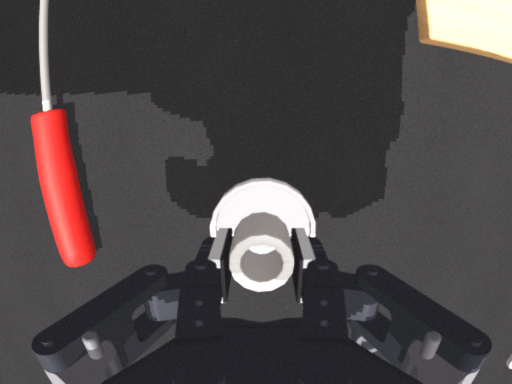

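```bash
python3 -m crank '[{"jaw":0,"delta_pos":[0,0.05,0],"rot":[0,0,0]},{"jaw":0,"delta_pos":[0,0.09,0],"rot":[0,0,0]},{"jaw":0,"delta_pos":[0,0.115,0],"rot":[0,0,0]},{"jaw":0,"delta_pos":[0,0.115,0],"rot":[0,0,0]},{"jaw":0,"delta_pos":[0,0.115,0],"rot":[0,0,0]},{"jaw":60,"delta_pos":[0,0.115,0],"rot":[0,0,0]},{"jaw":60,"delta_pos":[0,0.115,0],"rot":[0,0,0]},{"jaw":60,"delta_pos":[0,0.115,0],"rot":[0,0,0]},{"jaw":60,"delta_pos":[0,0.115,0],"rot":[0,0,0]},{"jaw":60,"delta_pos":[0,0.115,0],"rot":[0,0,0]}]'
python3 -m crank '[{"jaw":60,"delta_pos":[0,-0.2,0],"rot":[0,0,0]},{"jaw":60,"delta_pos":[0,-0.5,0],"rot":[0,0,0]},{"jaw":60,"delta_pos":[0,-1,0],"rot":[0,0,0]},{"jaw":60,"delta_pos":[0,-1,0],"rot":[0,0,0]}]'
python3 - <<'E'
from h import *
for cam in ['scene0','side0']:
    im,d,K,T=load(cam); P=cloud(d,K,T)
    box=(P[...,1]>.15)&(P[...,1]<.45)&(P[...,0]>.45)&(P[...,0]<.8)
    hsv=cv2.cvtColor(im,cv2.COLOR_RGB2HSV)
    lug=box&(abs(P[...,2]-.047)<.004)&(hsv[...,1]<60)&(P[...,1]<.26); 
    print(cam,'lugtop',lug.sum(),P[lug][:,:2].min(0),P[lug][:,:2].max(0),P[lug].mean(0))
    rt=box&(abs(P[...,2]-.064)<.005)&(hsv[...,1]<60); print('rotor',rt.sum(),P[rt].mean(0),P[rt].min(0),P[rt].max(0))
    w=box&(hsv[...,0]<22)&(hsv[...,1]>70)&(abs(P[...,2]-.012)<.005)
    print('stand',cv2.minAreaRect(P[w][:,:2].astype(np.float32)))
E
```

```text
t: 16.05
eef_pos: [0.442, -0.061, 0.0137]
ee_rot: [-90.0, 0.0, 0.0]
force: [0.6, 0.3, 0.0]
gripper_width: 0.0515
t: 16.45
eef_pos: [0.4446, -0.0614, 0.1199]
ee_rot: [-90.1, -0.5, 0.0]
force: [0.3, 0.1, 0.6]
gripper_width: 0.0514
scene0 lugtop 45 [0.46947243 0.15286469] [0.79995175 0.2593096 ] [0.65184497 0.20162023 0.04640969]
rotor 244 [0.58301017 0.3135467  0.06229565] [0.45039674 0.15033762 0.05902144] [0.79970805 0.41038994 0.06886928]
stand ((0.48184096813201904, 0.34192532300949097), (0.10228379815816879, 0.19790665805339813), 13.985801696777344)
side0 lugtop 78 [0.46315908 0.15070136] [0.79862    0.25991997] [0.705182   0.18742444 0.04674527]
rotor 996 [0.53916409 0.34975264 0.06242394] [0.45001496 0.15089975 0.05900639] [0.79932537 0.41805223 0.06895554]
stand ((0.5277414321899414, 0.26669156551361084), (0.15455111861228943, 0.36992940306663513), 31.806961059570312)
```

```bash
python3 -m crank '[{"jaw":60,"delta_pos":[0.3,-0.5,0.4],"rot":[0,0,0]},{"jaw":60,"delta_pos":[0.6,-1,0.7],"rot":[0,0,0]},{"jaw":60,"delta_pos":[1,-1,1],"rot":[0,0,0]},{"jaw":60,"delta_pos":[1,-1,1],"rot":[0,0,0]}]'
python3 -m crank '[{"jaw":60,"delta_pos":[0,-0.2,0.5],"rot":[0,0,0]},{"jaw":60,"delta_pos":[0,-0.2,1],"rot":[0,0,0]},{"jaw":60,"delta_pos":[0,-0.2,1],"rot":[0,0,0]}]'
python3 -m crank '[{"jaw":60,"delta_pos":[0,0,0.5],"rot":[0,0,0]},{"jaw":60,"delta_pos":[0,0,1],"rot":[0,0,0]},{"jaw":60,"delta_pos":[0,0,1],"rot":[0,0,0]},{"jaw":60,"delta_pos":[0,0,1],"rot":[0,0,0]}]'
python3 - <<'E'
from h import *
snap('wrist','wrist8'); o=arm.observe(); print(o['t'],o['eef_pos'],o['ee_rot'])
E
```

```text
t: 16.85
eef_pos: [0.5442, 0.041, 0.2154]
ee_rot: [-90.0, -0.2, 0.1]
force: [-0.2, -1.2, -1.0]
gripper_width: 0.0514
t: 17.15
eef_pos: [0.542, 0.1435, 0.2336]
ee_rot: [-89.9, -0.0, 0.2]
force: [-0.3, -0.4, -1.2]
gripper_width: 0.0513
t: 17.55
eef_pos: [0.5418, 0.2396, 0.233]
ee_rot: [-90.0, 0.1, 0.1]
force: [-0.6, -0.8, 0.1]
gripper_width: 0.0508
17.6 [0.54190662 0.23864155 0.23335538] [-9.00403719e+01  3.80556623e-02  3.12866534e-02]
```

View pics/wrist8.png

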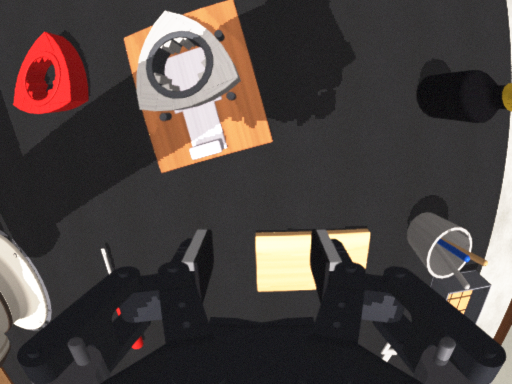

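Lug is at (207,150) and the grey rotor at (185,70), standing at a slight angle. The red rotor is at (50,80), well away.

```bash
python3 - <<'E'
from h import *
im,d,K,T=load('wrist8'); P=wcloud(d,K,T); hsv=cv2.cvtColor(im,cv2.COLOR_RGB2HSV)
cv2.imwrite('pics/crD.png',cv2.cvtColor(cv2.resize(im[0:180,110:290],None,fx=3.3,fy=3.3,interpolation=2),4))
yy,xx=np.mgrid[0:384,0:512]; box=(xx>120)&(xx<275)&(yy<175)
w=box&(hsv[...,0]<20)&(hsv[...,1]>90)&(hsv[...,2]>60)
cs,_=cv2.findContours(w.astype(np.uint8),0,1); c=max(cs,key=cv2.contourArea)[:,0]
h=cv2.convexHull(np.vstack([x[:,0] for x in cs if len(x)>20]))[:,0]
ws=wplane(K,T,h[:,0],h[:,1],.012)[:,:2].astype(np.float32); print('stand',cv2.minAreaRect(ws))
# stand straight edges
for n,(a,b) in dict(right=((238,8),(268,135)),near=((165,169),(268,142)),left=((126,45),(158,165))).items():
    q=wplane(K,T,np.array([a[0],b[0]]),np.array([a[1],b[1]]),.012)[:,:2]; e=q[1]-q[0]; print(n,q.round(4).tolist(),np.degrees(np.arctan2(e[1],e[0])).round(2))
q=box&(abs(P[...,2]-.047)<.005)&(xx>185)&(xx<230)&(yy>138)&(yy<165)
print('lug',q.sum(),cv2.minAreaRect(P[q][:,:2].astype(np.float32)),np.median(P[q],0),P[q].mean(0))
m=box&(hsv[...,2]>225)&(hsv[...,1]<40)&(yy>135)
cs,_=cv2.findContours(m.astype(np.uint8),0,1); c=max(cs,key=cv2.contourArea)[:,0]
print('lugcol',cv2.boundingRect(c),cv2.minAreaRect(wplane(K,T,c[:,0],c[:,1],.047)[:,:2].astype(np.float32)))
t=box&(abs(P[...,2]-.064)<.004)&(hsv[...,1]<50)&(yy<125)
hh=P[t][:,:2].astype(np.float32); print('rotor top',t.sum(),P[t].mean(0)); tri=cv2.minEnclosingTriangle(hh[:,None])[1][:,0]; print(tri.round(4), tri.mean(0)) if tri is not None else 0
for i in range(3):
    e=tri[(i+1)%3]-tri[i]; print(np.degrees(np.arctan2(e[1],e[0])))
m=(hsv[...,0]>10)&(hsv[...,0]<28)&(hsv[...,1]>40)&(hsv[...,2]>120)&(xx>245)&(xx<380)&(yy>220)&(yy<300)
cs,_=cv2.findContours(m.astype(np.uint8),0,1); c=cv2.convexHull(np.vstack([x[:,0] for x in cs if len(x)>15]))[:,0]
print('board',cv2.minAreaRect(wplane(K,T,c[:,0],c[:,1],.015)[:,:2].astype(np.float32)))
E
```

```text
stand ((0.4585244059562683, 0.3396250009536743), (0.15163348615169525, 0.19129019975662231), 15.03986644744873)
right [[0.5132, 0.4366], [0.55, 0.2754]] -77.17
near [[0.4169, 0.2337], [0.55, 0.2667]] 13.94
left [[0.3666, 0.4005], [0.4075, 0.2392]] -75.78
lug 383 ((0.47766247391700745, 0.26268965005874634), (0.03605727106332779, 0.014552531763911247), 15.33581829071045) [0.47915051 0.26319796 0.04793187] [0.47888794 0.26303637 0.04774359]
lugcol (189, 136, 34, 24) ((0.47864437103271484, 0.264972448348999), (0.026452399790287018, 0.038187481462955475), 88.71049499511719)
rotor top 5140 [0.45592131 0.35818472 0.0631354 ]
[[0.393  0.2911]
 [0.4225 0.4531]
 [0.5475 0.3366]] [0.45433018 0.3602908 ]
79.65212
-42.994335
-163.59479
board ((0.6141002178192139, 0.10162533819675446), (0.1615656018257141, 0.09634195268154144), 1.0896172523498535)
```

View pics/crD.png

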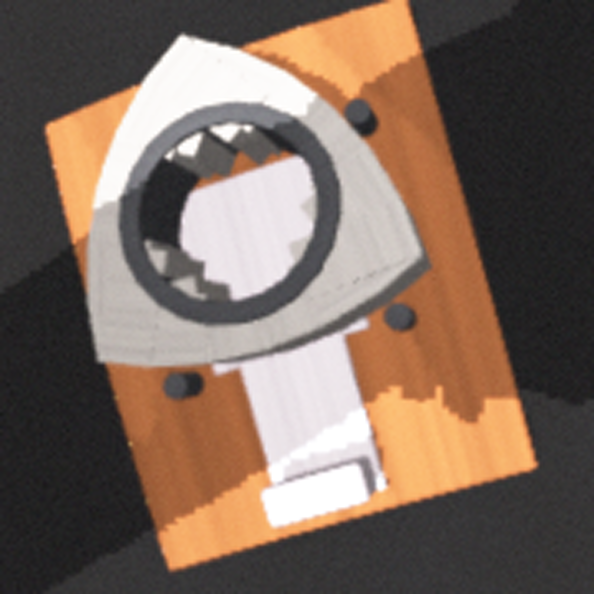

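```bash
python3 -m crank '[{"jaw":60,"delta_pos":[-0.3,0,0.4],"rot":[0,0,0]},{"jaw":60,"delta_pos":[-0.7,0,0.8],"rot":[0,0,0]},{"jaw":60,"delta_pos":[-0.7,0,1],"rot":[0,0,0]},{"jaw":60,"delta_pos":[-0.7,0,1],"rot":[0,0,0]},{"jaw":60,"delta_pos":[-0.7,0,1],"rot":[0,0,0]}]'
python3 - <<'E'
from h import *
snap('wrist','wrist9'); o=arm.observe(); print(o['t'],o['eef_pos'],o['ee_rot'],o['q'])
im=load('wrist9')[0]; cv2.imwrite('pics/crE.png',cv2.cvtColor(cv2.resize(im[20:300,130:400],None,fx=2.1,fy=2.1,interpolation=2),4))
E
```

```text
t: 18.1
eef_pos: [0.4723, 0.338, 0.2339]
ee_rot: [-90.0, -0.0, -0.0]
force: [0.2, -0.2, -0.5]
gripper_width: 0.0511
18.15 [0.47260325 0.33761262 0.23391423] [-9.00152922e+01 -1.42405223e-02 -7.94795065e-02] [ 3.55509678e+01  9.36420041e+00  1.52054844e+01  9.58386179e+01
 -2.07252329e-02  1.25630449e+02]
```

View pics/wrist9.png

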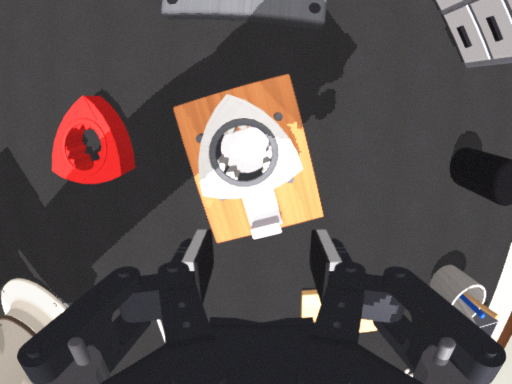

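```bash
python3 - <<'E'
from h import *
im,d,K,T=load('wrist9'); P=wcloud(d,K,T); hsv=cv2.cvtColor(im,cv2.COLOR_RGB2HSV)
yy,xx=np.mgrid[0:384,0:512]; box=(xx>165)&(xx<330)&(yy>65)&(yy<250)
w=(box&(hsv[...,0]<20)&(hsv[...,1]>90)&(hsv[...,2]>60)).astype(np.uint8)
n,lab,st,_=cv2.connectedComponentsWithStats(w); w=np.isin(lab,[i for i in range(1,n) if st[i,4]>60])
c=np.argwhere(w)[:,::-1]; h=cv2.convexHull(c.astype(np.int32))[:,0]
ws=wplane(K,T,h[:,0],h[:,1],.012)[:,:2].astype(np.float32); print('stand',cv2.minAreaRect(ws)); b=cv2.boxPoints(cv2.minAreaRect(ws)); print(b.round(4).tolist())
q=box&(abs(P[...,2]-.047)<.005)&(xx>240)&(xx<290)&(yy>215)&(yy<245)
print('lug',q.sum(),cv2.minAreaRect(P[q][:,:2].astype(np.float32)),P[q].mean(0))
t=box&(abs(P[...,2]-.064)<.004)&(hsv[...,1]<60)&(yy<200)
hh=cv2.convexHull(P[t][:,:2].astype(np.float32))[:,0]; 
c0=hh.mean(0)
print('rotor',t.sum(),P[t].mean(0))
# corners: farthest points
for a in (105,225,345):
    dv=np.array([np.cos(np.radians(a)),np.sin(np.radians(a))]); print(a,hh[(hh@dv).argmax()])
# bore circle: dark ring -> pixels in hull not top at z
rt=np.hypot(*(P[...,:2]-P[t].mean(0)[:2]).transpose(2,0,1)); dark=box&(rt<.05)&(hsv[...,2]<110)&(abs(P[...,2]-.064)<.006)
print('bore ring',dark.sum(),circ(cv2.convexHull(P[dark][:,:2].astype(np.float32))[:,0]))
# tail plate edges on z=.017
tl=box&(abs(P[...,2]-.017)<.0025)&(hsv[...,1]<50)&(yy>190)&(yy<228)&(xx>235)&(xx<290)
print('tail',tl.sum(),cv2.minAreaRect(P[tl][:,:2].astype(np.float32)))
im,d,K,T=load('wrist8'); P=wcloud(d,K,T)
m=(abs(P[...,2]-.015)<.003)&(xx>245)&(xx<380)&(yy>220)&(yy<300)
hsv=cv2.cvtColor(im,cv2.COLOR_RGB2HSV); m&=hsv[...,1]>40
print('board8',m.sum(),cv2.minAreaRect(P[m][:,:2].astype(np.float32)))
im,d,K,T=load('wrist0'); P=wcloud(d,K,T)
m=(abs(P[...,2]-.015)<.003)&(xx>245)&(xx<385)&(yy>30)&(yy<130); hsv=cv2.cvtColor(im,cv2.COLOR_RGB2HSV); m&=hsv[...,1]>40
print('board0',m.sum(),cv2.minAreaRect(P[m][:,:2].astype(np.float32)))
E
```

```text
stand ((0.45821771025657654, 0.34009236097335815), (0.15137645602226257, 0.19142839312553406), 15.097243309020996)
[[0.3601999878883362, 0.41280001401901245], [0.4101000130176544, 0.2280000001192093], [0.5562000274658203, 0.26739999651908875], [0.5063999891281128, 0.4521999955177307]]
lug 354 ((0.47808176279067993, 0.26381126046180725), (0.03626479580998421, 0.013923809863626957), 14.380624771118164) [0.47817308 0.26461135 0.04708522]
rotor 5340 [0.4536503  0.36116714 0.06281309]
105 [0.4368119  0.42294952]
225 [0.4074281  0.31403992]
345 [0.51576394 0.34217718]
bore ring 295 (array([0.4512, 0.3625]), np.float64(0.0334), np.float64(0.0025))
tail 798 ((0.4736499786376953, 0.2804102897644043), (0.04004945978522301, 0.04655153676867485), 14.362911224365234)
board8 2922 ((0.6143270134925842, 0.10050413012504578), (0.15994280576705933, 0.09032010287046432), 1.2029017210006714)
board0 9203 ((0.6141372919082642, 0.10039669275283813), (0.16049402952194214, 0.09028920531272888), 1.5107280015945435)
```

View pics/crE.png

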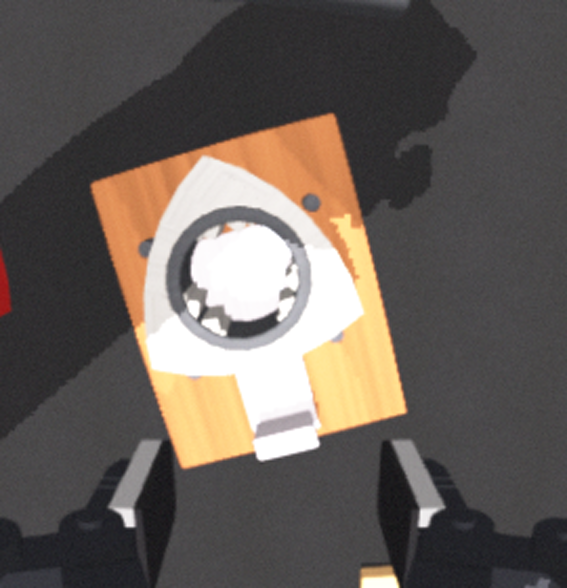

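```bash
python3 -m crank '[{"jaw":60,"delta_pos":[0,0,-0.2],"rot":[0,-0.09,0]},{"jaw":60,"delta_pos":[0.065,0,-0.4],"rot":[0,-0.18,0]},{"jaw":60,"delta_pos":[0.065,0,-0.6],"rot":[0,-0.27,0]},{"jaw":60,"delta_pos":[0.065,0,-0.755],"rot":[0,-0.36,0]},{"jaw":60,"delta_pos":[0.065,0,-0.755],"rot":[0,-0.45,0]},{"jaw":60,"delta_pos":[0.065,0,-0.755],"rot":[0,-0.54,0]},{"jaw":60,"delta_pos":[0.065,0,-0.755],"rot":[0,-0.63,0]},{"jaw":60,"delta_pos":[0.065,0,-0.755],"rot":[0,-0.72,0]},{"jaw":60,"delta_pos":[0.065,0,-0.755],"rot":[0,-0.81,0]},{"jaw":60,"delta_pos":[0.065,0,-0.755],"rot":[0,-0.9,0]}]'
python3 -m crank '[{"jaw":60,"delta_pos":[0,0.3,0],"rot":[0,-0.09,0]},{"jaw":45,"delta_pos":[0,0.6,0],"rot":[0,-0.18,0]},{"jaw":45,"delta_pos":[0,0.9,0],"rot":[0,-0.263,0]},{"jaw":45,"delta_pos":[0,1,0],"rot":[0,-0.263,0]},{"jaw":45,"delta_pos":[0,1,0],"rot":[0,-0.263,0]},{"jaw":45,"delta_pos":[0,1,0],"rot":[0,-0.263,0]}]'
python3 - <<'E'
from h import *
snap('wrist','wrist10'); o=arm.observe(); print(o['t'],o['eef_pos'],o['ee_rot'],o['gripper_width'])
E
```

```text
t: 19.15
eef_pos: [0.4792, 0.2617, 0.2339]
ee_rot: [-90.0, 0.0, 81.2]
force: [-0.3, -0.9, 0.5]
gripper_width: 0.0511
t: 19.75
eef_pos: [0.4792, 0.2631, 0.1352]
ee_rot: [-90.1, -0.0, 104.4]
force: [-0.3, 0.3, 0.2]
gripper_width: 0.0386
19.8 [0.47933305 0.26339891 0.13559581] [-9.01263729e+01 -2.94072215e-02  1.04494847e+02] 0.03811213136843944
```

View pics/wrist10.png

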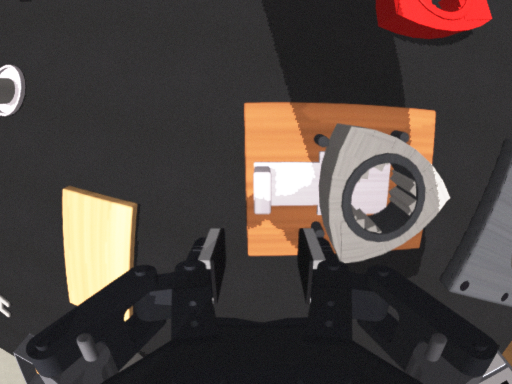

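```bash
python3 - <<'E'
from h import *
im,d,K,T=load('wrist10'); P=wcloud(d,K,T)
yy,xx=np.mgrid[0:384,0:512]
q=(abs(P[...,2]-.047)<.004)&(xx>245)&(xx<285)&(yy>155)&(yy<220)
print(q.sum(),cv2.minAreaRect(P[q][:,:2].astype(np.float32)),P[q].mean(0))
q=(abs(P[...,2]-.017)<.002)&(xx>275)&(xx<315)&(yy>150)&(yy<220)
print('tail',q.sum(),cv2.minAreaRect(P[q][:,:2].astype(np.float32)))
hsv=cv2.cvtColor(im,cv2.COLOR_RGB2HSV)
q=(abs(P[...,2]-.012)<.002)&(xx>235)&(xx<450)&(yy>90)&(yy<270)&(hsv[...,1]>80)
print('stand',q.sum(),cv2.minAreaRect(P[q][:,:2].astype(np.float32)))
E
```

```text
723 ((0.4773784279823303, 0.26373201608657837), (0.035739488899707794, 0.013309920206665993), 14.068272590637207) [0.47689427 0.26350921 0.04772703]
tail 1531 ((0.46525058150291443, 0.29211804270744324), (0.04976900666952133, 0.03587453067302704), 15.226534843444824)
stand 10467 ((0.45851555466651917, 0.340819776058197), (0.15093468129634857, 0.19013303518295288), 15.145379066467285)
```

```bash
python3 -m crank '[{"jaw":45,"delta_pos":[0,0.3,0],"rot":[0,0,0]},{"jaw":45,"delta_pos":[0,0.6,0],"rot":[0,0,0]},{"jaw":45,"delta_pos":[0,0.75,0],"rot":[0,0,0]},{"jaw":45,"delta_pos":[0,0.75,0],"rot":[0,0,0]},{"jaw":45,"delta_pos":[0,0.75,0],"rot":[0,0,0]}]'
python3 - <<'E'
from h import *
snap('wrist','wrist11'); o=arm.observe(); print(o['t'],o['eef_pos'],o['ee_rot'],o['gripper_width'])
E
```

```text
t: 20.3
eef_pos: [0.4791, 0.2638, 0.0603]
ee_rot: [-90.1, -0.0, 104.6]
force: [-0.6, 1.1, -0.2]
gripper_width: 0.0384
20.35 [0.479368   0.2639676  0.06068827] [-9.01302976e+01 -3.09690205e-02  1.04649265e+02] 0.03853625431346105
```

View pics/wrist11.png

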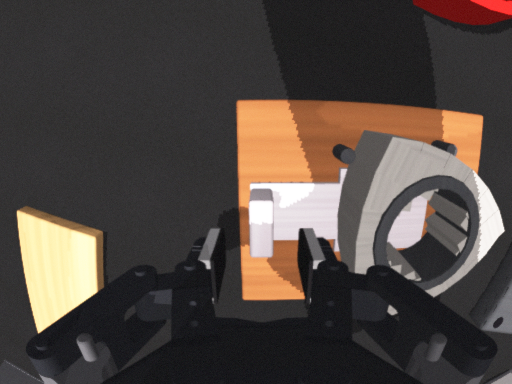

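```bash
python3 - <<'E'
from h import *
im,d,K,T=load('wrist11'); P=wcloud(d,K,T); tcp=np.array([.4793,.264,.0605]); a=np.radians(104.65)
X=np.array([np.cos(a),np.sin(a),0]); Z=np.array([-np.sin(a),np.cos(a),0])
g=P-tcp; tx=g@X; tz=g@Z; h=g[...,2]
yy,xx=np.mgrid[0:384,0:512]
gr=(d>0.03)&(d<.16)&(yy>225)&(abs(tz)<.06)
for lo in range(-5,110,8):
    s=gr&(h*1000>=lo)&(h*1000<lo+8)&(tx>0)
    if s.sum(): print(lo,s.sum(),'tx',tx[s].min().round(3),tx[s].max().round(3),'tz',tz[s].min().round(3),tz[s].max().round(3))
r=(abs(P[...,2]-.06)<.008)&(xx>330)&(yy<330)&(d>.12)
print('rotor nearest tx',np.percentile(tx[r],[0,1,5]).round(4),r.sum())
lug=(abs(P[...,2]-.047)<.004)&(xx>240)&(xx<280)&(yy>180)&(yy<260); print('lug tx,tz',tx[lug].mean(),tz[lug].mean(),tx[lug].min(),tx[lug].max(),tz[lug].min(),tz[lug].max())
E
```

```text
-5 1617 tx 0.019 0.165 tz -0.02 0.009
3 1296 tx 0.019 0.163 tz -0.03 0.011
11 273 tx 0.019 0.033 tz -0.011 0.011
19 294 tx 0.019 0.033 tz -0.011 0.012
27 329 tx 0.019 0.033 tz -0.011 0.012
35 460 tx 0.019 0.031 tz -0.011 0.012
43 551 tx 0.02 0.051 tz 0.001 0.014
51 2005 tx 0.018 0.053 tz -0.013 0.014
59 1275 tx 0.016 0.056 tz -0.013 0.017
67 1733 tx 0.001 0.059 tz -0.013 0.018
75 3037 tx 0.0 0.061 tz -0.013 0.018
83 3010 tx 0.0 0.065 tz -0.009 0.018
91 4576 tx 0.0 0.068 tz -0.003 0.021
99 3540 tx 0.0 0.066 tz -0.001 0.021
rotor nearest tx [0.0512 0.0521 0.0541] 12902
lug tx,tz -3.810946633640165e-05 0.0032360333106264457 -0.007145599037219876 0.007012356077827562 -0.016138002060637393 0.019713568659671613
```

```bash
python3 -m crank '[{"jaw":45,"delta_pos":[0,0.15,0],"rot":[0,0,0]},{"jaw":45,"delta_pos":[0,0.25,0],"rot":[0,0,0]},{"jaw":45,"delta_pos":[0,0.32,0],"rot":[0,0,0]},{"jaw":45,"delta_pos":[0,0.32,0],"rot":[0,0,0]},{"jaw":45,"delta_pos":[0,0.32,0],"rot":[0,0,0]},{"jaw":0,"delta_pos":[0,0.32,0],"rot":[0,0,0]},{"jaw":0,"delta_pos":[0,0.32,0],"rot":[0,0,0]},{"jaw":0,"delta_pos":[0,0.32,0],"rot":[0,0,0]},{"jaw":0,"delta_pos":[0,0.32,0],"rot":[0,0,0]},{"jaw":0,"delta_pos":[0,0.32,0],"rot":[0,0,0]},{"jaw":0,"delta_pos":[0,0.32,0],"rot":[0,0,0]}]' 70
python3 - <<'E'
from h import *
snap('wrist','wrist12'); o=arm.observe(); print(o['t'],o['eef_pos'],o['ee_rot'],o['gripper_width'],o['force'],o['moment'])
E
```

```text
t: 21.45
eef_pos: [0.4788, 0.2636, 0.0275]
ee_rot: [-90.1, -0.0, 104.7]
force: [-0.8, -1.6, 6.1]
gripper_width: 0.0126
21.5 [0.47878217 0.26353912 0.02745234] [-9.00501511e+01 -2.24897584e-03  1.04668746e+02] 0.012623956651992754 [-1.68075547 -1.7374784   5.30688712] [-0.36987873  0.24307342  0.15189806]
```

View pics/wrist12.png

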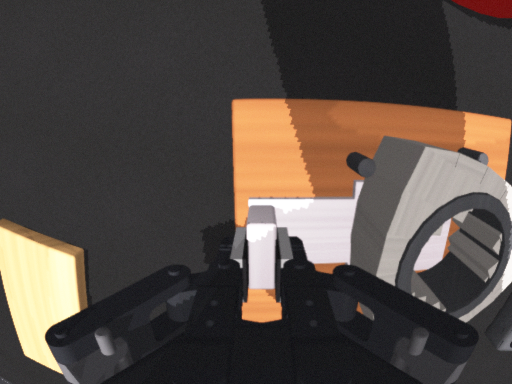

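```bash
python3 -m crank '[{"jaw":0,"delta_pos":[-0.03,0,0],"rot":[0,0,0]},{"jaw":0,"delta_pos":[-0.07,0,0],"rot":[0,0,0]},{"jaw":0,"delta_pos":[-0.11,0,0],"rot":[0,0,0]},{"jaw":0,"delta_pos":[-0.15,0,0],"rot":[0,0,0]},{"jaw":0,"delta_pos":[-0.19,0,0],"rot":[0,0,0]},{"jaw":0,"delta_pos":[-0.23,0,0],"rot":[0,0,0]},{"jaw":0,"delta_pos":[-0.27,0,0],"rot":[0,0,0]},{"jaw":0,"delta_pos":[-0.31,0,0],"rot":[0,0,0]},{"jaw":0,"delta_pos":[-0.35,0,0],"rot":[0,0,0]}]'
python3 - <<'E'
from h import *
snap('wrist','wrist13'); o=arm.observe(); print(o['t'],o['eef_pos'],o['ee_rot'],o['gripper_width'],o['force'],o['moment'])
E
```

```text
t: 22.4
eef_pos: [0.4872, 0.2323, 0.0275]
ee_rot: [-90.1, -0.3, 104.8]
force: [-3.7, 14.9, 3.4]
gripper_width: 0.0123
22.45 [0.48736862 0.23180547 0.02745515] [-90.07913331  -0.3020374  104.76812376] 0.012168021261373858 [-3.53334516 12.99163719  3.29498667] [ 2.2882173   0.69332038 -0.01469544]
```

View pics/wrist13.png

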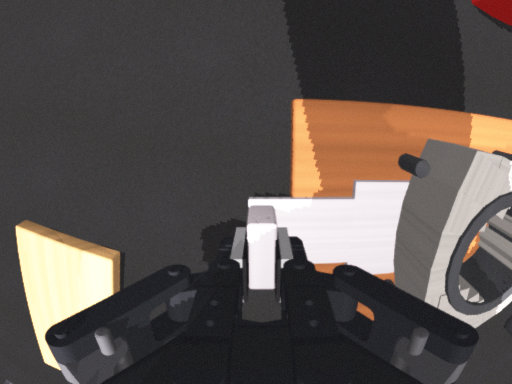

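```bash
python3 -m crank '[{"jaw":0,"delta_pos":[-0.04,0,0],"rot":[0,0,0]},{"jaw":0,"delta_pos":[-0.08,0,0],"rot":[0,0,0]},{"jaw":0,"delta_pos":[-0.12,0,0],"rot":[0,0,0]},{"jaw":0,"delta_pos":[-0.16,0,0],"rot":[0,0,0]},{"jaw":0,"delta_pos":[-0.2,0,0],"rot":[0,0,0]},{"jaw":0,"delta_pos":[-0.24,0,0],"rot":[0,0,0]},{"jaw":0,"delta_pos":[-0.28,0,0],"rot":[0,0,0]},{"jaw":0,"delta_pos":[-0.32,0,0],"rot":[0,0,0]},{"jaw":0,"delta_pos":[-0.37,0,0],"rot":[0,0,0]},{"jaw":0,"delta_pos":[-0.43,0,0],"rot":[0,0,0]},{"jaw":0,"delta_pos":[-0.5,0,0],"rot":[0,0,0]},{"jaw":0,"delta_pos":[-0.55,0,0],"rot":[0,0,0]}]'
python3 - <<'E'
from h import *
snap('wrist','wrist14');snap('side','side14'); o=arm.observe(); print(o['t'],o['eef_pos'],o['ee_rot'],o['gripper_width'],o['force'],o['moment'])
im=load('side14')[0]; cv2.imwrite('pics/crF.png',cv2.cvtColor(cv2.resize(im[190:350,120:380],None,fx=3,fy=3,interpolation=2),4))
E
```

```text
t: 23.65
eef_pos: [0.5015, 0.176, 0.0269]
ee_rot: [-90.0, -0.0, 104.7]
force: [0.5, 3.1, 3.7]
gripper_width: 0.0125
23.75 [0.50164634 0.17547149 0.02693921] [-9.00149355e+01  5.20582029e-02  1.04610783e+02] 0.011994228721896408 [-0.27767838 -2.2307591   5.61464351] [-0.11056977  0.00848341  0.09330801]
```

View pics/wrist14.png

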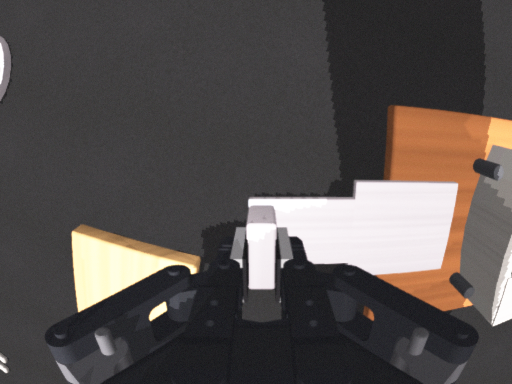

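View pics/crF.png

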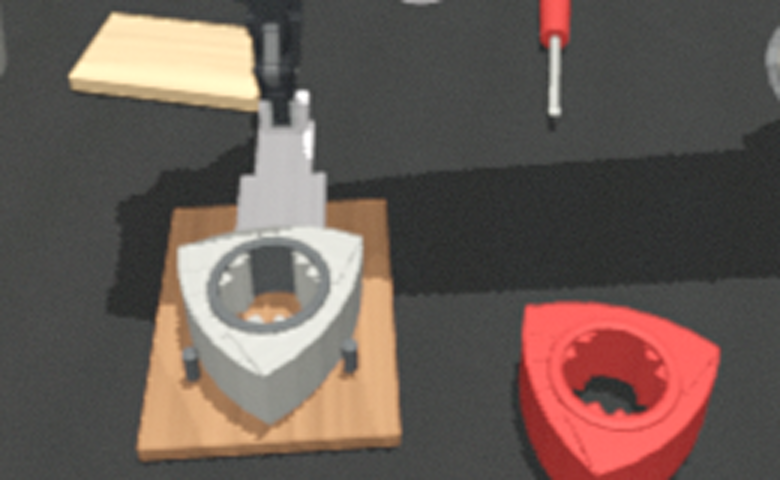

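```bash
python3 -m crank '[{"jaw":0,"delta_pos":[-0.1,0,0],"rot":[0,0,0]},{"jaw":0,"delta_pos":[-0.2,-0.05,0],"rot":[0,0,0]},{"jaw":0,"delta_pos":[-0.2,-0.2,0],"rot":[0,0,0]},{"jaw":0,"delta_pos":[-0.2,-0.4,0],"rot":[0,0,0]},{"jaw":0,"delta_pos":[-0.2,-0.6,0],"rot":[0,0,0]},{"jaw":0,"delta_pos":[-0.2,-0.8,0],"rot":[0,0,0]},{"jaw":0,"delta_pos":[-0.2,-0.8,0],"rot":[0,0,0]},{"jaw":0,"delta_pos":[-0.2,-0.8,0],"rot":[0,0,0]}]'
python3 - <<'E'
from h import *
snap('wrist','wrist15'); o=arm.observe(); print(o['t'],o['eef_pos'],o['ee_rot'],o['gripper_width'],o['force'],o['moment'])
im,d,K,T=load('wrist15'); P=wcloud(d,K,T); tcp=o['eef_pos']; a=np.radians(o['ee_rot'][2])
X=np.array([np.cos(a),np.sin(a),0]); Z=np.array([-np.sin(a),np.cos(a),0])
g=P-tcp; tx=g@X; tz=g@Z; h=g[...,2]
yy,xx=np.mgrid[0:384,0:512]; hsv=cv2.cvtColor(im,cv2.COLOR_RGB2HSV)
b=(hsv[...,1]<50)&(hsv[...,2]>90)&(h<.01)&(h>-.035)&(tx>.02)&(tx<.14)&(abs(tz)<.05)
A=np.c_[tx[b],tz[b],np.ones(b.sum())]; s=np.linalg.lstsq(A,h[b],rcond=None)[0]; print('plane slope deg',np.degrees(s[:2]),s[2],b.sum())
print(cv2.minAreaRect(np.c_[tx[b],tz[b]].astype(np.float32)), tx[b].max(), [ (tz[b&(tx>.06)&(tx<.115)].min(),tz[b&(tx>.06)&(tx<.115)].max())])
E
```

```text
t: 24.55
eef_pos: [0.5065, 0.157, 0.1069]
ee_rot: [-90.0, 0.0, 104.7]
force: [-0.1, 0.5, -2.3]
gripper_width: 0.0125
24.6 [0.50606603 0.15685749 0.10608888] [-8.99488468e+01  1.47270627e-02  1.04660867e+02] 0.012911032668447998 [ 0.03449702  0.52289159 -1.32527871] [-0.06022727 -0.07392826  0.00702294]
plane slope deg [-0.04221765 -0.17956771] -0.009866264712516665 12133
((0.07147553563117981, 0.0009146165102720261), (0.06109892204403877, 0.10296808928251266), 89.80171203613281) 0.12299745632370515 [(np.float64(-0.029687045485212078), np.float64(0.03141906924280208))]
```

View pics/wrist15.png

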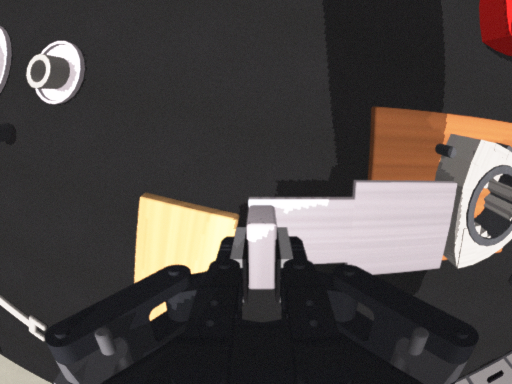

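```bash
python3 -m crank '[{"jaw":0,"delta_pos":[0,0,0],"rot":[0,0.05,0]},{"jaw":0,"delta_pos":[0,0,0],"rot":[0,0.12,0]},{"jaw":0,"delta_pos":[0,0,0],"rot":[0,0.2,0]},{"jaw":0,"delta_pos":[0,0,0],"rot":[0,0.28,0]},{"jaw":0,"delta_pos":[0,0,0],"rot":[0,0.36,0]},{"jaw":0,"delta_pos":[0,0,0],"rot":[0,0.44,0]},{"jaw":0,"delta_pos":[0,0,0],"rot":[0,0.52,0]},{"jaw":0,"delta_pos":[0,0,0],"rot":[0,0.6,0]},{"jaw":0,"delta_pos":[0,0,0],"rot":[0,0.68,0]},{"jaw":0,"delta_pos":[0,0,0],"rot":[0,0.76,0]},{"jaw":0,"delta_pos":[0,0,0],"rot":[0,0.84,0]},{"jaw":0,"delta_pos":[0,0,0],"rot":[0,0.9,0]}]'
python3 -m crank '[{"jaw":0,"delta_pos":[0.05,0,-0.15],"rot":[0,0.06,0]},{"jaw":0,"delta_pos":[0.1,0,-0.3],"rot":[0,0.12,0]},{"jaw":0,"delta_pos":[0.15,0,-0.45],"rot":[0,0.18,0]},{"jaw":0,"delta_pos":[0.2,0,-0.6],"rot":[0,0.23,0]},{"jaw":0,"delta_pos":[0.223,0,-0.743],"rot":[0,0.248,0]},{"jaw":0,"delta_pos":[0.223,0.2,-0.743],"rot":[0,0.248,0]},{"jaw":0,"delta_pos":[0.223,0.4,-0.743],"rot":[0,0.248,0]},{"jaw":0,"delta_pos":[0.223,0.55,-0.743],"rot":[0,0.248,0]},{"jaw":0,"delta_pos":[0.223,0.55,-0.743],"rot":[0,0.248,0]},{"jaw":0,"delta_pos":[0.223,0.55,-0.743],"rot":[0,0.248,0]}]'
python3 - <<'E'
from h import *
snap('wrist','wrist16'); snap('scene','scene16'); o=arm.observe(); print(o['t'],o['eef_pos'],o['ee_rot'],o['gripper_width'],o['force'],o['moment'])
im,d,K,T=load('wrist16'); P=wcloud(d,K,T)
hsv=cv2.cvtColor(im,cv2.COLOR_RGB2HSV)
z=P[...,2]; b=(hsv[...,1]<50)&(hsv[...,2]>90)&(abs(z-.0415)<.006)&(P[...,0]>.575)&(P[...,0]<.7)&(abs(P[...,1]-.1)<.06)
print('plate',b.sum(),cv2.minAreaRect(P[b][:,:2].astype(np.float32)),P[b].max(0),P[b].min(0))
w=(hsv[...,1]>50)&(abs(z-.015)<.003)&(P[...,0]>.5)&(P[...,0]<.72)&(abs(P[...,1]-.1)<.07)
print('board',w.sum(),cv2.minAreaRect(P[w][:,:2].astype(np.float32)))
E
```

```text
t: 25.8
eef_pos: [0.5056, 0.1568, 0.1052]
ee_rot: [-90.0, 0.1, 23.4]
force: [-0.7, -1.2, -1.7]
gripper_width: 0.0124
t: 26.8
eef_pos: [0.5564, 0.0979, 0.0518]
ee_rot: [-90.0, 0.0, 1.4]
force: [0.4, 0.6, -0.9]
gripper_width: 0.0125
26.9 [0.55711328 0.09813997 0.05284713] [-8.99888652e+01 -7.89385662e-02  1.37151921e+00] 0.01257284020032628 [-0.07242602 -0.69409735 -1.24961954] [-0.0421441   0.00755278 -0.03746558]
plate 12124 ((0.6274591684341431, 0.10074981302022934), (0.10453444719314575, 0.061260197311639786), 1.4395408630371094) [0.68031292 0.13221489 0.04488144] [0.57503543 0.07018198 0.03754091]
board 10275 ((0.6143590211868286, 0.10127420723438263), (0.15933723747730255, 0.0900389552116394), 1.3664538860321045)
```

View pics/wrist16.png

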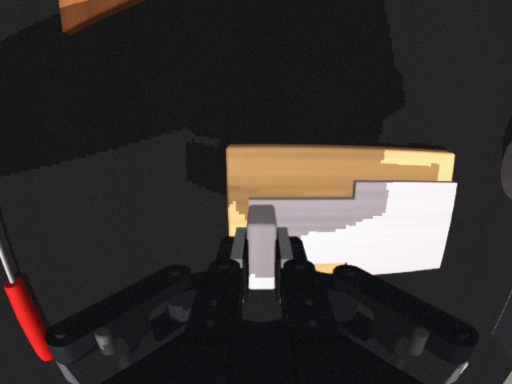

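```bash
python3 -m crank '[{"jaw":0,"delta_pos":[-0.01,0.06,0],"rot":[0,0,0]},{"jaw":0,"delta_pos":[-0.01,0.12,0],"rot":[0,0,0]},{"jaw":0,"delta_pos":[-0.01,0.17,0],"rot":[0,0,0]},{"jaw":0,"delta_pos":[-0.01,0.2,0],"rot":[0,0,0]},{"jaw":0,"delta_pos":[-0.01,0.212,0],"rot":[0,0,0]},{"jaw":0,"delta_pos":[-0.01,0.217,0],"rot":[0,0,0]},{"jaw":0,"delta_pos":[-0.01,0.217,0],"rot":[0,0,0]},{"jaw":0,"delta_pos":[-0.01,0.217,0],"rot":[0,0,0]}]'
```

```text
t: 27.7
eef_pos: [0.5556, 0.098, 0.0305]
ee_rot: [-90.0, -0.0, 1.3]
force: [-3.6, -0.4, 4.0]
gripper_width: 0.0123
```

Light contact (about 5 N). Releasing and retreating.

```bash
python3 -m crank '[{"jaw":40,"delta_pos":[0,0,0],"rot":[0,0,0]},{"jaw":40,"delta_pos":[0,0,0],"rot":[0,0,0]},{"jaw":40,"delta_pos":[0,0,0],"rot":[0,0,0]},{"jaw":40,"delta_pos":[0,0,0],"rot":[0,0,0]},{"jaw":40,"delta_pos":[0,-0.2,0],"rot":[0,0,0]},{"jaw":40,"delta_pos":[0,-0.5,0],"rot":[0,0,0]},{"jaw":40,"delta_pos":[0,-1,0],"rot":[0,0,0]},{"jaw":40,"delta_pos":[0,-1,0],"rot":[0,0,0]}]'
python3 -m crank '[{"jaw":40,"delta_pos":[0,-0.5,0],"rot":[0,0,0]},{"jaw":40,"delta_pos":[0,-1,0],"rot":[0,0,0]},{"jaw":40,"delta_pos":[0,-1,0.5],"rot":[0,0,0]},{"jaw":40,"delta_pos":[0,-1,0.5],"rot":[0,0,0]},{"jaw":40,"delta_pos":[0,-1,0.5],"rot":[0,0,0]}]'
python3 - <<'E'
from h import *
snap('wrist','wrist17'); snap('scene','scene17'); snap('side','side17'); o=arm.observe(); print(o['t'],o['eef_pos'],o['force'])
im,d,K,T=load('wrist17'); P=wcloud(d,K,T); z=P[...,2]
hsv=cv2.cvtColor(im,cv2.COLOR_RGB2HSV); reg=(P[...,0]>.5)&(P[...,0]<.72)&(abs(P[...,1]-.1)<.07)
b=reg&(hsv[...,1]<50)&(hsv[...,2]>90)&(abs(z-.02)<.003)
print('plate',b.sum(),cv2.minAreaRect(P[b][:,:2].astype(np.float32)),P[b].max(0),P[b].min(0))
w=reg&(hsv[...,1]>50)&(abs(z-.015)<.003); print('board',cv2.minAreaRect(P[w][:,:2].astype(np.float32)))
A=np.c_[P[b][:,:2],np.ones(b.sum())]; print('tilt',np.degrees(np.linalg.lstsq(A,P[b][:,2],rcond=None)[0][:2]))
a=load('scene17')[0]; s=load('side17')[0]
cv2.imwrite('pics/crG.png',cv2.cvtColor(cv2.resize(a[90:350,100:380],None,fx=2.3,fy=2.3,interpolation=2),4))
cv2.imwrite('pics/crH.png',cv2.cvtColor(cv2.resize(s[120:350,120:390],None,fx=2.6,fy=2.6,interpolation=2),4))
E
```

```text
t: 28.5
eef_pos: [0.5582, 0.0984, 0.1369]
ee_rot: [-89.9, -0.5, 1.3]
force: [-0.3, 0.6, 0.2]
gripper_width: 0.0341
t: 29.0
eef_pos: [0.5544, 0.1488, 0.2296]
ee_rot: [-90.0, 0.0, 1.5]
force: [0.0, -1.0, -0.7]
gripper_width: 0.0343
29.15 [0.55427847 0.1472842  0.22940717] [-1.08321778 -0.48988277  0.20705238]
plate 3480 ((0.60677570104599, 0.10136820375919342), (0.06326417624950409, 0.14395716786384583), 87.88755798339844) [0.6777028  0.13528327 0.02299344] [0.53570133 0.06954537 0.01700909]
board ((0.6138741970062256, 0.10057036578655243), (0.15939457714557648, 0.09015199542045593), 1.1689544916152954)
tilt [ 0.00526739 -0.15435488]
```

View pics/crG.png

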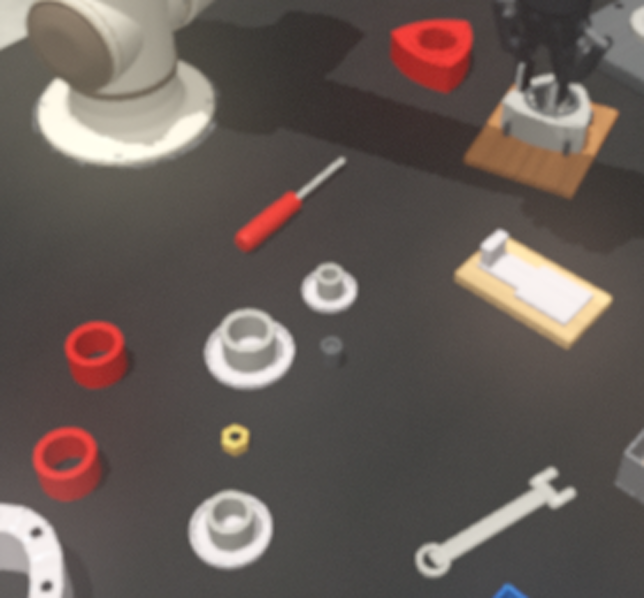

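View pics/crH.png

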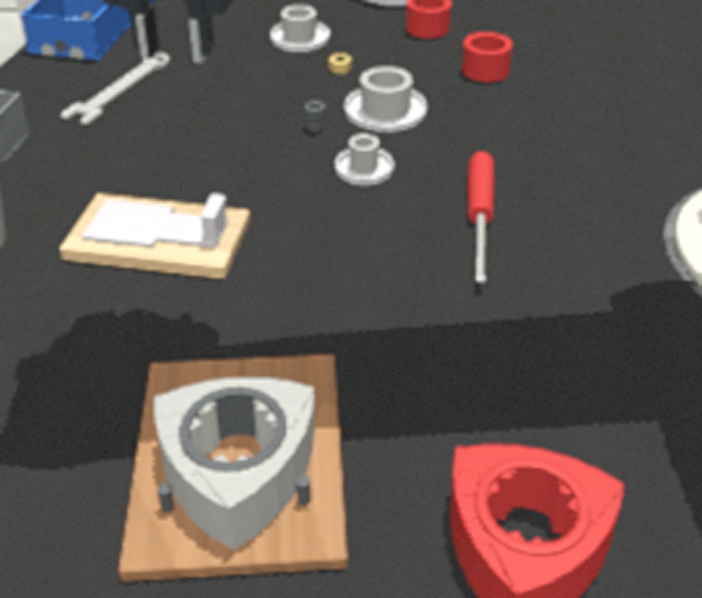

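View pics/wrist17.png

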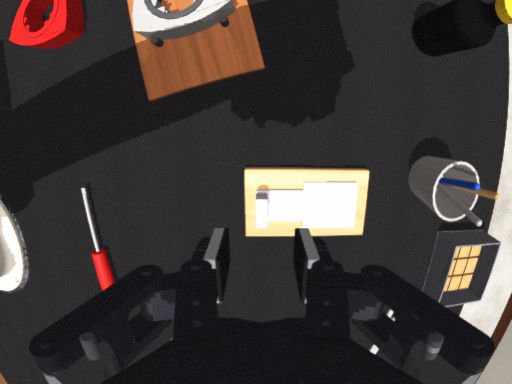

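```bash
python3 - <<'E'
from h import *
im,d,K,T=load('side17'); P=cloud(d,K,T); hsv=cv2.cvtColor(im,cv2.COLOR_RGB2HSV)
r=(hsv[...,1]<50)&(abs(P[...,2]-.059)<.006)&(np.hypot(P[...,0]-.453,P[...,1]-.361)<.075)
q=P[r]; s=np.linalg.lstsq(np.c_[q[:,:2],np.ones(len(q))],q[:,2],rcond=None)[0]
print('rotor top z',np.median(q[:,2]),'tilt deg',np.degrees(s[:2]),'centroid',q.mean(0),r.sum())
for k,c,h in [('L',(.4406,-.1892),.043),('M',(.5883,-.3557),.039),('S',(.4415,-.0611),.035)]:
    m=(abs(P[...,2]-h)<.004)&(np.hypot(P[...,0]-c[0],P[...,1]-c[1])<.04)
    print(k,cv2.minEnclosingCircle(P[m][:,:2].astype(np.float32)),np.median(P[m][:,2]),'dish',c)
print(arm.hand_in())
E
```

```text
rotor top z 0.056756021480224406 tilt deg [ 0.00268172 -0.18467289] centroid [0.45320152 0.36289805 0.056925  ] 1657
L ((0.4417099952697754, -0.18898944556713104), 0.03149988502264023) 0.04243653245550921 dish (0.4406, -0.1892)
M ((0.5886151194572449, -0.353039026260376), 0.02323663979768753) 0.03837870493030027 dish (0.5883, -0.3557)
S ((0.4437539577484131, -0.05972647666931152), 0.01645524427294731) 0.0345692182802928 dish (0.4415, -0.0611)
the job is handed in; nothing more can be done
None
```

The job is handed in at about 29 s of the 93 s allowed. The three rings stand upright in the dishes of their own size. The slip plate was then drawn straight out and laid flat along the light board, and none of the red look-alikes was touched.

What the last checks showed:
- **Rings:** each is centred in its dish to within about 3 mm by the side camera. Their tops are at 42.4, 38.4 and 34.6 mm, against an expected 43, 39 and 35 mm.
- **Plate:** it lies level on the board, with its middle about 1 mm from the board's middle along its length. My rectangle fit of it also caught board-edge pixels, so I worked out that middle from the far end instead, and judged its line along the board from the pictures. Just before lowering, the plate measured within 0.1° of the board.
- **Rotor:** it is upright between its pegs (tilt under 0.2°), has sunk onto the stand and kept its place to within about 2 mm. Its top read 57 mm, against an expected 59 mm. That could be calibration error, since the side camera also read the ring tops slightly low.
- **Forces:** the readings I saw stayed under about 16 N, including the pull on the plate.

One disagreement: the scene camera put things about 5 mm off in y compared with the wrist and side cameras, so I worked from the wrist camera.

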